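# Scan freshly coated plates on the turntable, held by their edges

### The arm

A 6-joint arm with a two-finger parallel gripper is mounted at the origin on a cart in front of the work surface, level with it; the furniture and walls round the work are solid. World frame = base frame: x ahead of the robot, y to its left, z up, the work surface at z = 0. Lengths are in m, angles in rad, forces in N, time in s.
With the tool pointing down it reaches from about 0.325 to 0.775 m from the base axis. Payload 5.5 kg.
Tool frame: the origin (TCP) lies midway between the tips of the shut fingers; the grasp point (between the pads) lies 19 mm behind it; z points along the fingers, y is the line along which they close (so a half turn about z gives the same grasp; the last joint's range is limited). The gripper opens to 88 mm and grips with 3 to 60 N. Pads are 20 mm wide; open, the fingers measure 115 mm over their backs; the gripper's body (75 mm by 178 mm) begins 61 mm behind the grasp point.
Start: joints at [-1.248, 0.091, 1.231, -0, 1.82, -0.057], TCP at [0.222, -0.557, 0.223] pointing down, gripper open.
Joint ranges: [-2.87, 2.87], [-0.86, 2.18], [0.17, 2.46], [-1.51, 4.65], [0.06, 2.69], [-2.65, 2.65]. Speed limits (rad/s): [2.57, 2.57, 3.01, 3.14, 3.14, 3.14].

### API

Orientations are given as a unit quaternion [w, x, y, z].
In Python, from plant import r, vision gives the robot as it stands.
- The arm moves only by the tool jog_arm, never from a script. Its argument "increments" is a list of rows, each a list of 7 numbers: the opening, from -1 (shut) to 1 (fully open), then the shift along the tool's x, y, z in mm, then the turn, a rotation vector about the tool's x, y, z in degrees. A call has 1 to 10 rows; each row shifts and turns the commanded pose from where the row before left it, along the tool's axes as they then stand; what a row does not reach is not made up. A row lasts 1/12 s, in which the tool goes at most 41.7 mm and 7.16 degrees, less where a joint would pass 70% of its speed; a pose out of reach is approached as far as the arm can. A call is refused whole if a number of a shift passes 41.7 or a number of a turn 7.16, either way. A call with a gripper value outside its range is refused whole. The fingers move at their own pace and stop on an object; "squeeze" is the grip in N (left out, the last holds). Time passes only in rows, so rows that do not move let the fingers close. It gives the time, the measured TCP pose, the force, the opening and the grip force at its end, in the units of the state.
- r.get_obs(): the state, without advancing time (a new reading comes with each control period).
- vision.snapshot(name): name is "side" or "top"; returns the picture (400x640x3 uint8, blue, green, red); there is no depth.
- vision.calibration(name): a dict with "camera_matrix" (3x3 intrinsics, pixels), "cam_to_world" (4x4, takes a point from camera to world coordinates). Camera axes: x right, y down, z forward; pixel columns grow to the right and rows downward; lengths in m; the calibration is good to about 2 mm. A picture is of the moment at which its call begins. calibration takes no time and is no camera call.
- r.job_done(): hands the job in; it is judged then, once.
The state is a dict: "time": time; "joints": joint angles; "qvel": joint speeds; "tau": joint torques, N m; "eef_pos": TCP position; "eef_rot": TCP orientation; "force": force on the tool from outside, world axes, zero at the start; "moment": the same for the moment, N m; "gripper_width": finger opening in m; "grasp_force": force on a finger pad.
Only numpy, scipy, OpenCV 4.12 (cv2) and the standard library are available. Lean on these libraries where they do the work, as an engineer would, in place of code of your own. Each camera call takes 0.05 s, during which the arm holds its last target. There are 200 camera calls.

### The job

Set the scanning turntable home, with its knob at the pointer, then load the coated plates face up into its pockets in order of the dots: the longest plate in the one-dot pocket, then the middle one in the two-dot pocket, then the shortest in the three-dot pocket (a plate may be missing; its pocket stays empty). With all of them in, turn the table by the knob one full turn anticlockwise (seen from above) past the camera until the knob is back at the pointer and leave it there, then lay the plates flat, face up, side by side on the grey mat. Hold the plates by their bare edges only, never touch a coated face, and leave the other things on the desk where they are.

Things in the scene. Friction and masses are not known exactly. Their poses are not given: they have to be found in the camera images.
- turntable (a joint): angle of the scanning turntable's disc about its upright axis, rad, counted on over several turns; grows anticlockwise seen from above; 0 when the knob stands at the pointer (before the full turn), 6.283 when it is back there after one full turn anticlockwise. It starts between -1.6 and -0.5. Light friction (about 1.5 N at the knob); it stays where it is left.
- scan_base: fixed grey base of the turntable; origin on the desk, on the disc's axis. The disc (300 mm across, grey, flat top 34 mm above the desk, hub 40 mm across and 49 mm high in the middle) turns on it. A small black camera on an aluminium post, 160 mm high, stands just outside the disc, 203 mm from the axis along this frame's +x
- pointer (a point): foot of the pointer on the base, a steel pin 12 mm thick with a cone tip, 50 mm high, just outside the disc, 164 mm from its axis (along the base's -x); the table is home when the knob is in line between the axis and the pin
- crank_knob: upright black knob of the turntable, 18 mm thick (23 mm near its top), on the disc 105 mm from the axis; it spins freely about its own upright axis. Origin on its axis at its foot, 40 mm above the desk; its top is 46 mm higher
- mat: thin grey felt mat fixed on the desk left of the turntable, 150 (x) x 270 (y) x 4 mm; origin at the centre of its underside
- pocket_1 (a point): pocket with 1 dot at the disc's rim, for the 116 mm plate. Origin: centre of its bed (100 x 36 mm), where the plate's underside lies, 39 mm above the desk, 5 mm above the disc, 95 mm from the axis; x tangential (long), y outward, z up. Corner lugs, 6 mm thick, 7 mm above the bed, reach 14 mm along the long edges, 3 mm play all round. A quarter turn anticlockwise of the knob
- plate_long: flat aluminium plate 116 (x) x 50 (y) x 9 mm, 90 g, with a dark coated face 1 mm proud on top that leaves a bare strip 5 mm wide all round; the face must not be touched. Origin at the centre of its underside, x along its length, z up through the coated face. Starts flat on the desk right of the turntable, face up. It may be absent
- pocket_2 (a point): pocket with 2 dots at the disc's rim, for the 96 mm plate. Origin: centre of its bed (80 x 36 mm), where the plate's underside lies, 39 mm above the desk, 5 mm above the disc, 95 mm from the axis; x tangential (long), y outward, z up. Corner lugs, 6 mm thick, 7 mm above the bed, reach 14 mm along the long edges, 3 mm play all round. Across the axis from the knob
- plate_mid: flat aluminium plate 96 (x) x 50 (y) x 9 mm, 90 g, with a dark coated face 1 mm proud on top that leaves a bare strip 5 mm wide all round; the face must not be touched. Origin at the centre of its underside, x along its length, z up through the coated face. Starts flat on the desk right of the turntable, face up. It may be absent
- pocket_3 (a point): pocket with 3 dots at the disc's rim, for the 76 mm plate. Origin: centre of its bed (60 x 36 mm), where the plate's underside lies, 39 mm above the desk, 5 mm above the disc, 95 mm from the axis; x tangential (long), y outward, z up. Corner lugs, 6 mm thick, 7 mm above the bed, reach 14 mm along the long edges, 3 mm play all round. A quarter turn clockwise of the knob
- plate_short: flat aluminium plate 76 (x) x 50 (y) x 9 mm, 90 g, with a dark coated face 1 mm proud on top that leaves a bare strip 5 mm wide all round; the face must not be touched. Origin at the centre of its underside, x along its length, z up through the coated face. Starts flat on the desk right of the turntable, face up. It may be absent
- oiler_white: white oil bottle, 43 mm across, 142 mm high, standing; bystander, origin at the centre of its underside
- sprocket: steel sprocket pair, 81 mm across, 8 mm high, lying; bystander, origin at the centre of its underside
- grease_tin: grease tin with yellow lid, 79 mm across, 30 mm high; bystander, origin at the centre of its underside
- marker_black: marker with black cap, 128 x 12 x 15 mm, lying; bystander, origin at the centre of its underside
- spoke_key: round red spoke key, 36 mm across, 10 mm high; bystander, origin at the centre of its underside
- desk_carton: open cardboard carton standing at the back left of the desk, an obstacle; about 220 (x) x 275 (y) mm, walls 120 mm high, flaps to 166 mm; origin near the centre of its underside
Mind the look-alikes: they are no part of the job. What is shaped like the plate_short but green is not meant.

How it is judged:
By the outcome, as a careful person would: the job done as asked, in the order asked, and still so for the second after the job is handed in, with the robot touching nothing.
Of plate_long, plate_mid, plate_short only 2 to 3 are there at a start; the rules pass over those that are not, and their reading is None.
At some moment in a run one of plate_long, plate_mid, plate_short may be knocked a few centimetres aside while the robot is not near it.
It also fails if it takes over 210 s, if anything falls off the work surface, if the arm or the gripper's body presses on something with over 40 N, if the wrist force passes 120 N, or if a joint passes its speed limit or range.

## Working session

There is one attempt and no reset: what is moved stays moved. The work goes in short steps, Python scripts to look and compute and a tool call to move; the robot and the scene stay as the last step left them, time stands still between calls to the robot, and variables do not carry over. Pictures are saved under pics/ and viewed, at most 14 in all, crops included, and the job is handed in when it is done.

Besides the shell and the picture viewer there is one more tool, called after "Call:" by a JSON object that holds its "fn" and its "kwargs", one argument or row to a line. jog_arm: Moves the arm, as the interface text tells. Its arguments: {"type":"object","properties":{"increments":{"type":"array","items":{"type":"array","items":{"type":"number"}}},"squeeze":{"type":"number"}},"required":["increments"]}

```bash
ls; mkdir -p pics; cat > h.py <<'E'
import numpy as np, cv2
from plant import r, vision
def ray(cam,u,v,z):
    c=vision.calibration(cam);K=np.array(c["camera_matrix"]);T=np.array(c["cam_to_world"])
    d=T[:3,:3]@np.linalg.solve(K,[u,v,1.]);o=T[:3,3]
    return o+d*(z-o[2])/d[2]
def proj(cam,p):
    c=vision.calibration(cam);K=np.array(c["camera_matrix"]);T=np.linalg.inv(np.array(c["cam_to_world"]))
    q=K@(T[:3,:3]@np.array(p)+T[:3,3]);return q[:2]/q[2]
E
python3 - <<'E'
from h import *
for n in("side","top"):
    im=vision.snapshot(n);cv2.imwrite(f"pics/{n}0.png",im)
    c=vision.calibration(n);print(n,np.round(c["camera_matrix"],1).tolist(),np.round(c["cam_to_world"],3).tolist())
o=r.get_obs();print({k:np.round(v,3) for k,v in o.items()})
E
```

```text
pics
side [[437.8, 0.0, 317.5], [0.0, 437.8, 198.0], [0.0, 0.0, 1.0]] [[0.996, -0.042, 0.08, 0.429], [-0.09, -0.464, 0.881, -1.307], [0.0, -0.885, -0.466, 0.71], [0.0, 0.0, 0.0, 1.0]]
top [[515.2, 0.0, 318.9], [0.0, 515.2, 198.1], [0.0, 0.0, 1.0]] [[-0.469, -0.846, 0.253, 0.214], [-0.883, 0.449, -0.137, 0.153], [0.002, -0.287, -0.958, 1.343], [0.0, 0.0, 0.0, 1.0]]
{'time': np.float64(0.1), 'joints': array([-1.248,  0.092,  1.232,  0.   ,  1.82 , -0.057]), 'qvel': array([ 0.   , -0.001, -0.002, -0.001,  0.001, -0.001]), 'tau': array([ 3.0000e-03, -4.4786e+01, -4.0757e+01,  7.0000e-02,  2.8000e-02,
       -0.0000e+00]), 'eef_pos': array([ 0.222, -0.557,  0.222]), 'eef_rot': array([-0.001,  0.982,  0.189, -0.   ]), 'force': array([0.329, 0.21 , 0.176]), 'moment': array([-0.029, -0.05 , -0.001]), 'grasp_force': np.float64(0.0), 'gripper_width': np.float64(0.088)}
```

View pics/top0.png

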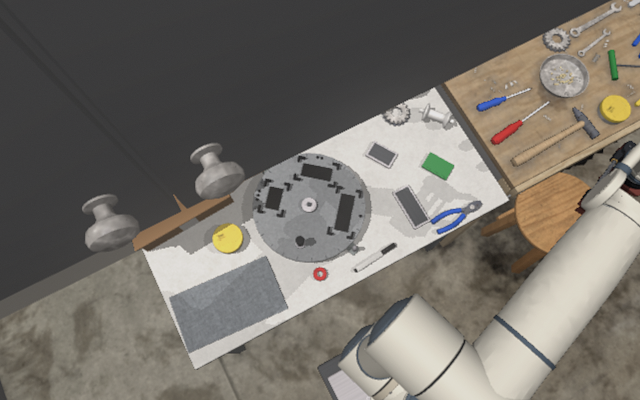

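View pics/side0.png

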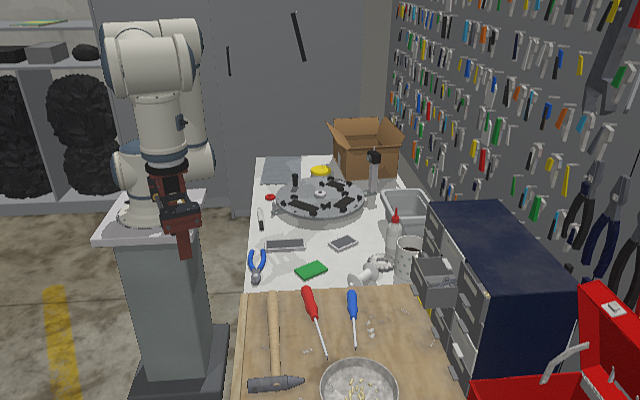

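The top view shows the hub at about (309,205), the knob near (300,240), two plates at (380,154) and (411,207), and the green decoy at (437,166). The mat is at (228,305). The side view agrees, with the knob at (295,180) and the camera post at (374,170).

```bash
python3 - <<'E'
from h import *
im=cv2.imread("pics/top0.png")
print("hub",ray("top",309,204,.049))
c=im[70:370,140:520]; cv2.imwrite("pics/c0.png",cv2.resize(c,(760,600),interpolation=cv2.INTER_CUBIC))
g=cv2.cvtColor(im,cv2.COLOR_BGR2HSV)
# plates: dark grey region contours
m=((g[...,2]<130)&(g[...,1]<60)).astype(np.uint8)
n,l,s,cc=cv2.connectedComponentsWithStats(m)
for i in range(1,n):
    if 60<s[i,4]<20000 and 150<cc[i,0]<500 and 80<cc[i,1]<350:
        cn=cv2.findContours((l==i).astype(np.uint8),cv2.RETR_EXTERNAL,cv2.CHAIN_APPROX_NONE)[0][0]
        b=cv2.boxPoints(cv2.minAreaRect(cn)); z=.01
        P=np.array([ray("top",u,v,z)[:2] for u,v in b])
        print(s[i,4],np.round(cc[i]),P.mean(0).round(4),np.linalg.norm(P[1]-P[0]).round(3),np.linalg.norm(P[2]-P[1]).round(3))
E
```

```text
hub [ 0.55334311 -0.00112832  0.049     ]
293 [381. 154.] [ 0.5981 -0.2504] 0.038 0.065
448 [316. 172.] [ 0.6351 -0.0665] 0.041 0.089
793 [342. 210.] [ 0.5157 -0.0757] 0.081 0.151
64 [288. 186.] [0.6362 0.024 ] 0.025 0.027
225 [364. 197.] [ 0.508 -0.146] 0.032 0.087
544 [411. 206.] [ 0.4301 -0.2455] 0.04 0.106
135 [472. 207.] [ 0.3514 -0.386 ] 0.062 0.023
61 [281. 214.] [0.5772 0.0732] 0.024 0.022
121 [210. 234.] [0.6145 0.2631] 0.061 0.023
194 [305. 241.] [0.4769 0.0501] 0.056 0.035
183 [338. 253.] [0.4116 0.0079] 0.148 0.03
78 [388. 248.] [ 0.3589 -0.134 ] 0.043 0.012
3331 [229. 310.] [0.4272 0.2991] 0.278 0.145
73 [251. 269.] [0.4795 0.2106] 0.039 0.022
1006 [159. 345.] [0.4102 0.4938] 0.123 0.1
```

View pics/c0.png

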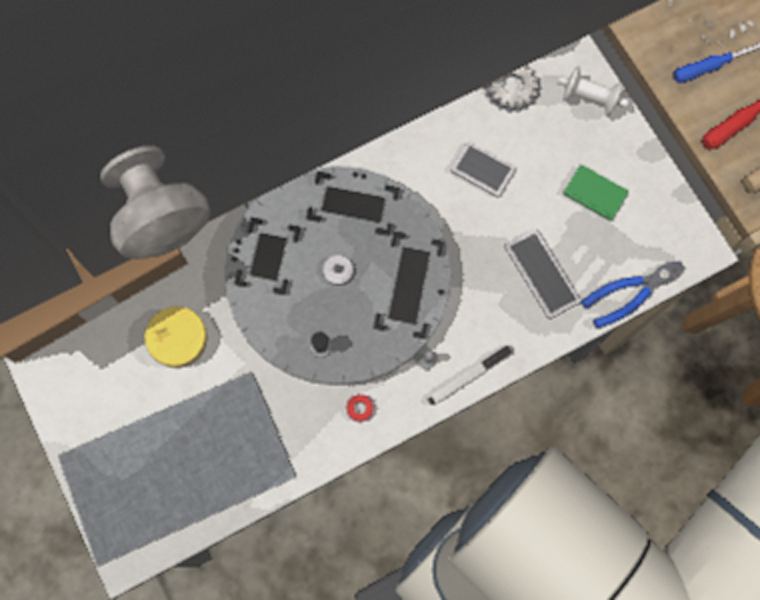

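Two plates are present: the long one (face 106x40) at (0.430,-0.246) and the short one (face 66x40) at (0.598,-0.250). The mid plate is absent. Next I'll refine the turntable, the plate yaws and the mat.

```bash
cat >> h.py <<'E'
def wpts(cam,px,z): return np.array([ray(cam,u,v,z)[:2] for u,v in px])
def rect(cam,mask,z,near=None):
    """world min-area rect of the mask blobs: area px, centre, (len,wid), yaw deg of length"""
    out=[];n,l,s,cc=cv2.connectedComponentsWithStats(mask.astype(np.uint8))
    for i in range(1,n):
        if s[i,4]<30: continue
        ct=max(cv2.findContours((l==i).astype(np.uint8),cv2.RETR_EXTERNAL,cv2.CHAIN_APPROX_NONE)[0],key=len)
        P=wpts(cam,ct[:,0,:],z); cen=ray(cam,*cc[i],z)[:2]
        if near is not None and np.linalg.norm(cen-near[:2])>near[2]: continue
        (c,(w,h),a)=cv2.minAreaRect((P*1000).astype(np.float32))
        if w<h: a+=90;w,h=h,w
        out.append((int(s[i,4]),cc[i].round(1).tolist(),cen.round(4).tolist(),(np.array(c)/1000).round(4).tolist(),round(w),round(h),round((a+90)%180-90,1)))
    return out
E
python3 - <<'E'
from h import *
for cam in("top","side"):
    im=cv2.imread(f"pics/{cam}0.png");g=cv2.cvtColor(im,cv2.COLOR_BGR2HSV);v=g[...,2]
    print(cam)
    print("faces");[print(x) for x in rect(cam,v<135,.010,(.51,-.25,.12))]
    print("white plates?")
    print("dark on disc");[print(x) for x in rect(cam,v<55,.039,(.55,0,.18))]
    print("knob z.086");[print(x) for x in rect(cam,v<45,.086,(.5,0.03,.1))]
    print("red");[print(x) for x in rect(cam,(g[...,1]>150)&((g[...,0]<5)|(g[...,0]>174)),.01,(.4,0,.2))]
    print("mat");[print(x) for x in rect(cam,(v<165)&(g[...,0]>90)&(g[...,0]<120)&(g[...,1]>15),.004,(.43,.3,.05))]
    if cam=="top": print("hub",[x for x in rect(cam,v>185,.049,(.553,0,.02))]); print("pin",ray(cam,353,247,.05),ray(cam,357,251,0))
    x0,y0,w,h=(235,140,150,130) if cam=="top" else(255,130,150,110)
    cv2.imwrite(f"pics/d{cam}.png",cv2.resize(im[y0:y0+h,x0:x0+w],None,fx=5 if cam=="side" else 4.6,fy=5 if cam=="side" else 4.6,interpolation=cv2.INTER_CUBIC))
E
```

```text
top
facesTraceback (most recent call last):
  File "<stdin>", line 5, in <module>
  File "h.py", line 17, in rect
    P=wpts(cam,ct[:,0,:],z); cen=ray(cam,*cc[i],z)[:2]
  File "h.py", line 10, in wpts
    def wpts(cam,px,z): return np.array([ray(cam,u,v,z)[:2] for u,v in px])
                                         ~~~^^^^^^^^^^^
  File "h.py", line 4, in ray
    c=vision.calibration(cam);K=np.array(c["camera_matrix"]);T=np.array(c["cam_to_world"])
ValueError: time passes only in moves, steps and waits
```

```bash
sed -i 's/c=vision.calibration(cam);//; s/c\["/CAL[cam]["/g' h.py; sed -i '2a CAL={n:vision.calibration(n) for n in("side","top")}' h.py
cat > m1.py <<'E'
from h import *
for cam in("top","side"):
    im=cv2.imread(f"pics/{cam}0.png");g=cv2.cvtColor(im,cv2.COLOR_BGR2HSV);v=g[...,2]
    print(cam)
    print("faces");[print(x) for x in rect(cam,v<135,.010,(.51,-.25,.12))]
    print("dark on disc");[print(x) for x in rect(cam,v<55,.039,(.55,0,.18))]
    print("knob z.086");[print(x) for x in rect(cam,v<45,.086,(.5,0.03,.1))]
    print("red");[print(x) for x in rect(cam,(g[...,1]>150)&((g[...,0]<5)|(g[...,0]>174)),.01,(.4,0,.2))]
    print("mat");[print(x) for x in rect(cam,(v<165)&(g[...,0]>90)&(g[...,0]<120)&(g[...,1]>15),.004,(.43,.3,.05))]
    if cam=="top": print("hub",[x for x in rect(cam,v>185,.049,(.553,0,.02))]); print("pin",ray(cam,353,247,.05),ray(cam,357,251,0))
    x0,y0,w,h=(235,140,150,130) if cam=="top" else(255,130,150,110)
    cv2.imwrite(f"pics/d{cam}.png",cv2.resize(im[y0:y0+h,x0:x0+w],None,fx=5 if cam=="side" else 4.6,fy=5 if cam=="side" else 4.6,interpolation=cv2.INTER_CUBIC))
E
python3 m1.py
```

```text
top
faces
(296, [381.4, 153.7], [0.5979, -0.2505], [0.5982, -0.2504], 64, 38, 30.9)
(43, [434.7, 173.6], [0.4789, -0.3505], [0.4819, -0.3492], 74, 8, 33.3)
(278, [363.9, 198.9], [0.5069, -0.1433], [0.5059, -0.1398], 101, 37, -22.3)
(548, [411.1, 206.2], [0.4294, -0.2454], [0.4301, -0.2453], 105, 39, 0.6)
dark on disc
(171, [310.8, 171.0], [0.6354, -0.0493], [0.6299, -0.0583], 68, 33, 50.1)
(168, [274.3, 195.2], [0.6203, 0.0675], [0.6154, 0.0722], 57, 32, -40.3)
knob z.086
red
(82, [319.4, 273.5], [0.3853, 0.0574], [0.3852, 0.0571], 28, 28, 62.0)
mat
hub [(113, [308.2, 204.2], [0.5539, 0.0011], [0.5537, 0.0009], 34, 32, -71.8)]
pin [ 0.3995966 -0.0470809  0.05     ] [ 0.39246077 -0.05893902  0.        ]
side
faces
(162, [342.7, 241.3], [0.5966, -0.2566], [0.5967, -0.2558], 63, 39, 30.2)
(266, [284.7, 243.2], [0.4295, -0.2513], [0.43, -0.2514], 102, 39, 1.0)
(33, [334.6, 248.5], [0.5688, -0.2905], [0.5663, -0.2885], 49, 20, -40.1)
(75, [279.3, 250.3], [0.4136, -0.2856], [0.4136, -0.2866], 87, 15, -5.2)
dark on disc
(61, [294.8, 179.5], [0.4754, 0.1117], [0.4739, 0.1089], 100, 18, 87.2)
(102, [335.1, 184.0], [0.6142, 0.0619], [0.6099, 0.0659], 114, 51, -66.3)
(97, [343.1, 204.1], [0.6215, -0.0862], [0.6212, -0.0828], 99, 46, 62.4)
(120, [305.0, 207.1], [0.4983, -0.0955], [0.4976, -0.0928], 119, 45, -47.2)
(38, [325.3, 205.5], [0.5634, -0.0906], [0.5659, -0.0905], 39, 32, 22.4)
knob z.086
(50, [294.5, 179.4], [0.4711, 0.013], [0.4709, 0.0134], 86, 17, 87.2)
red
(45, [269.9, 196.7], [0.3854, 0.0421], [0.3849, 0.0437], 37, 32, 84.8)
mat
(795, [280.2, 169.5], [0.4244, 0.2834], [0.4296, 0.2913], 263, 146, 85.3)
```

View pics/dtop.png

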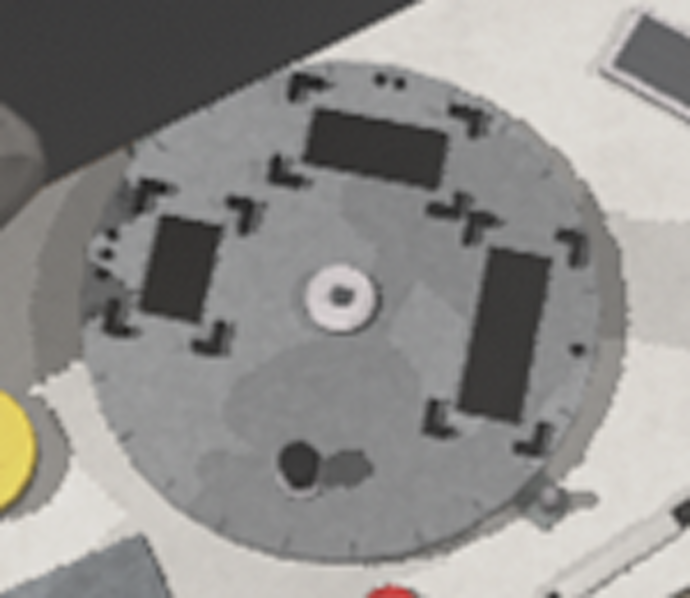

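View pics/dside.png

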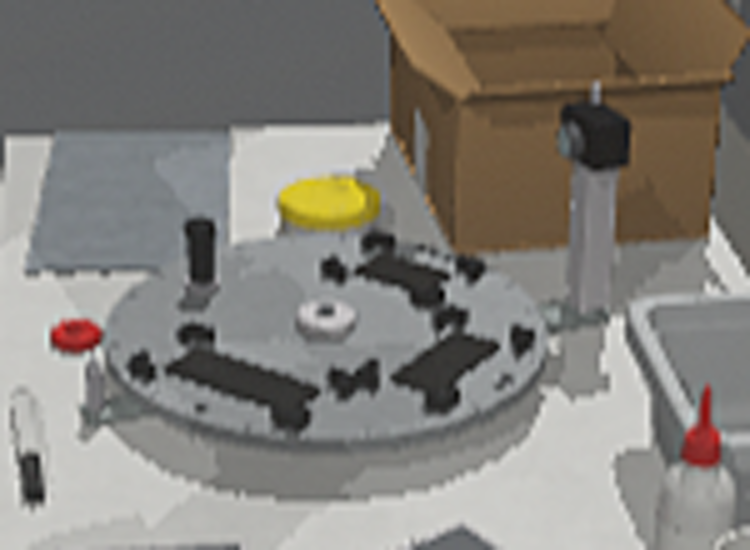

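Both crops agree: the pin is at dtop (548,498), the knob at (299,460), and the bed centres at long (506,333), short (182,268) and mid (375,150). The camera post is opposite the pin.

```bash
python3 - <<'E'
from h import *
f=lambda u,v,z:ray("top",235+u/4.6-.39,140+v/4.6-.39,z)[:2]
L,S,M=f(506,333,.039),f(182,268,.039),f(375,150,.039)
print("L,S,M",L,S,M,"axis",(L+S)/2,"dist",np.linalg.norm(L-S)/2); A=(L+S)/2
hub=f(341,297,.049);print("hub",hub)
k=f(299,457,.086);print("knob",k,np.linalg.norm(k-A),np.linalg.norm(M-A))
ang=lambda p:np.degrees(np.arctan2(*(p-A)[::-1]))
print("angles L S M knob",ang(L),ang(S),ang(M),ang(k))
for p,z in(((550,490),.05),((546,516),.004)):
    q=f(*p,z);print("pin",q,np.linalg.norm(q-A),ang(q)%360)
g=lambda u,v,z:ray("side",255+u/5-.4,130+v/5-.4,z)[:2]
L,S,M=g(243,378,.039),g(404,272,.039),g(446,364,.039);print("side LSM",L,S,M,"axis",(L+S)/2,"hub",g(326,312,.049),"knob",g(201,224,.086),"pin",g(96,350,.05),g(92,425,0.004),"post",g(585,318,.004))
im=cv2.imread("pics/top0.png");g=cv2.cvtColor(im,cv2.COLOR_BGR2HSV);m=g[...,2]<150
n,l,s,c=cv2.connectedComponentsWithStats(m.astype(np.uint8))
print(rect("top",m,.004,(.43,.3,.06)), rect("top",(g[...,0]>20)&(g[...,0]<35)&(g[...,1]>150),.03,(.6,.2,.15)))
E
```

```text
L,S,M [ 0.4928913 -0.0746263] [0.61401558 0.07111812] [ 0.62555776 -0.06041236] axis [ 0.55345344 -0.00175409] dist 0.09475300547354637
hub [ 5.53239170e-01 -3.08205972e-04]
knob [0.4744541  0.06592839] 0.10402794719986998 0.09295066182857056
angles L S M knob -129.72906092735616 50.270939072643856 -39.129027335390965 139.41176961029586
pin [ 0.4001555  -0.05081884] 0.1609584113892149 197.74786140237515
pin [ 0.39466339 -0.04870185] 0.16558493889100814 196.47080337152727
side LSM [ 0.49350679 -0.0823044 ] [0.61529032 0.06191812] [ 0.62519674 -0.07530986] axis [ 0.55439855 -0.01019314] hub [ 0.55314656 -0.0142142 ] knob [0.47381941 0.05274345] pin [ 0.40063587 -0.05646261] [ 0.39589813 -0.07275116] post [0.74311354 0.04799868]
[] []
```

```bash
cat > go.py <<'E'
# usage: go.py x y z yaw_deg n : prints tool turn and total/per-row shift from the measured pose (tool kept down)
import sys
from h import *
from scipy.spatial.transform import Rotation as R
x,y,z,yaw=map(float,sys.argv[1:5]);n=int(sys.argv[5])
o=r.get_obs();p=np.array(o["eef_pos"]);q=o["eef_rot"];M=R.from_quat([q[1],q[2],q[3],q[0]]).as_matrix()
a=np.radians(yaw);T=np.array([[np.cos(a),np.sin(a),0],[np.sin(a),-np.cos(a),0],[0,0,-1]])
d=T.T@(np.array([x,y,z])-p)*1000
print("turn",np.degrees(R.from_matrix(M.T@T).as_rotvec()).round(2),"then shift",d.round(1),"per row",(d/n).round(2),np.linalg.norm(d/n).round(1),"t",round(float(o["time"]),2))
E
python3 go.py .4726 .0661 .15 17.2 18
```

```text
turn [-0.1  -0.    4.56] then shift [ 423.3 -521.2   71.6] per row [ 23.52 -28.96   3.98] 37.5 t 0.1
```

Call:
{"fn": "jog_arm", "kwargs": {
  "increments": [
    [1,0,0,0,-0.1,0,4.56],
    [1,23.5,-29,4,0,0,0],
    [1,23.5,-29,4,0,0,0],
    [1,23.5,-29,4,0,0,0],
    [1,23.5,-29,4,0,0,0],
    [1,23.5,-29,4,0,0,0],
    [1,23.5,-29,4,0,0,0],
    [1,23.5,-29,4,0,0,0],
    [1,23.5,-29,4,0,0,0],
    [1,23.5,-29,4,0,0,0]
  ]
}}

```text
time: 0.93
eef_pos: [0.3474, -0.2437, 0.1856]
eef_rot: [0.001, 0.989, 0.149, 0.0]
force: [0.3, -0.6, -0.1]
gripper_width: 0.0877
grasp_force: 0.0
```

Call:
{"fn": "jog_arm", "kwargs": {
  "increments": [
    [1,23.5,-29,4,0,0,0],
    [1,23.5,-29,4,0,0,0],
    [1,23.5,-29,4,0,0,0],
    [1,23.5,-29,4,0,0,0],
    [1,23.5,-29,4,0,0,0],
    [1,23.5,-29,4,0,0,0],
    [1,23.5,-29,4,0,0,0],
    [1,23.5,-29,4,0,0,0],
    [1,23.5,-29,4,0,0,0],
    [1,0,0,0,0,0,0]
  ]
}}

```text
time: 1.77
eef_pos: [0.4725, 0.0717, 0.1478]
eef_rot: [-0.001, 0.988, 0.152, -0.001]
force: [0.7, -0.2, 0.0]
gripper_width: 0.0879
grasp_force: 0.0
```

```bash
python3 go.py .4726 .0661 .055 17.2 4; python3 - <<'E'
from h import *
print(np.round(r.get_obs()["joints"],2))
im=vision.snapshot("top");cv2.imwrite("pics/t1.png",cv2.resize(im[120:300,220:440],(770,600)))
E
```

```text
turn [-0.08  0.09  0.33] then shift [-1.6  5.4 92.8] per row [-0.39  1.34 23.21] 23.2 t 1.77
[ 0.08 -0.24  1.68  0.    1.71  1.34]
```

View pics/t1.png

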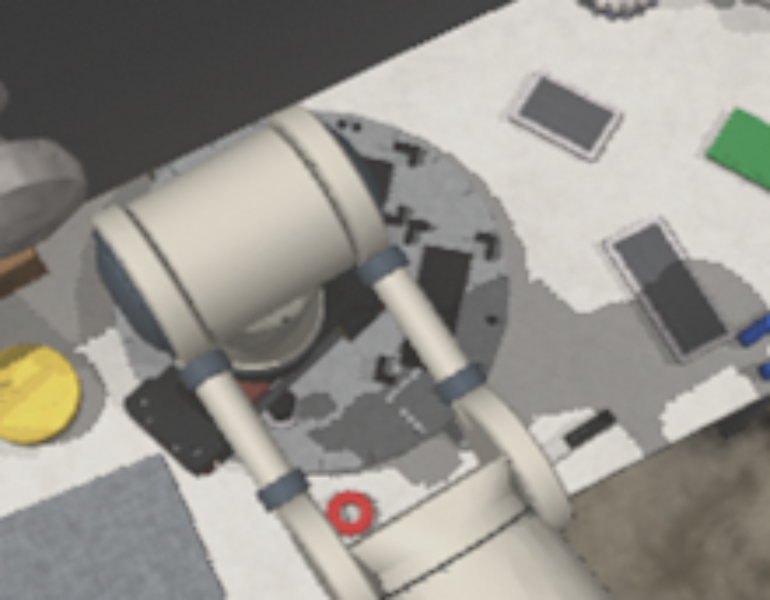

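The top view shows the knob at (283,403) in the crop, next to the open gripper. The plates haven't moved. I'll lower the gripper and close on the knob.

Call:
{"fn": "jog_arm", "kwargs": {
  "increments": [
    [1,-0.8,2.7,23,0,0,0.3],
    [1,-0.8,2.7,23,0,0,0],
    [1,0,0,23,0,0,0],
    [1,0,0,20,0,0,0],
    [1,0,0,0,0,0,0],
    [-0.2,0,0,0,0,0,0],
    [-0.6,0,0,0,0,0,0],
    [-1,0,0,0,0,0,0],
    [-1,0,0,0,0,0,0],
    [-1,0,0,0,0,0,0]
  ],
  "squeeze": 12
}}

```text
time: 2.65
eef_pos: [0.473, 0.0606, 0.0621]
eef_rot: [0.001, 0.989, 0.147, 0.001]
force: [0.2, -0.9, 0.3]
gripper_width: 0.058
grasp_force: 0.0
```

Call:
{"fn": "jog_arm", "kwargs": {
  "increments": [
    [-1,0,0,0,0,0,0],
    [-1,0,0,0,0,0,0],
    [-1,0,0,0,0,0,0]
  ]
}}

```text
time: 2.9
eef_pos: [0.4724, 0.0607, 0.0609]
eef_rot: [0.001, 0.989, 0.147, 0.0]
force: [-0.1, 0.1, 0.4]
gripper_width: 0.0379
grasp_force: 0.0
```

```bash
python3 - <<'E'
from h import *
o=r.get_obs();print({k:np.round(o[k],4) for k in("time","eef_pos","force","gripper_width","grasp_force")})
# waypoints from 140.3 to 197.2
A=np.array([.5534,-.001]);a=np.radians(17.2);X=np.array([np.cos(a),np.sin(a)]);Y=np.array([np.sin(a),-np.cos(a)])
t=np.radians(np.linspace(140.3,197.2,9));P=A+.105*np.c_[np.cos(t),np.sin(t)]
print((np.c_[np.diff(P,axis=0)@X,np.diff(P,axis=0)@Y]*1000).round(1).tolist())
E
```

```text
{'time': np.float64(2.9), 'eef_pos': array([0.4724, 0.0607, 0.0609]), 'force': array([-0.1477,  0.059 ,  0.44  ]), 'gripper_width': np.float64(0.0379), 'grasp_force': np.float64(0.0)}
[[-10.4, 7.8], [-9.4, 9.0], [-8.2, 10.1], [-6.9, 11.0], [-5.5, 11.8], [-4.0, 12.4], [-2.4, 12.8], [-0.8, 13.0]]
```

Call:
{"fn": "jog_arm", "kwargs": {
  "increments": [
    [-1,1.6,-5,5,0,0,0],
    [-1,0,0,0,0,0,0],
    [-1,0,0,0,0,0,0],
    [-1,0,0,0,0,0,0],
    [-1,0,0,0,0,0,0],
    [-1,0,0,0,0,0,0]
  ]
}}

```text
time: 3.4
eef_pos: [0.4721, 0.0658, 0.055]
eef_rot: [0.001, 0.989, 0.147, -0.0]
force: [2.2, -1.4, -7.1]
gripper_width: 0.0213
grasp_force: 12.0
```

Call:
{"fn": "jog_arm", "kwargs": {
  "increments": [
    [-1,-10.4,7.8,0,0,0,0],
    [-1,-9.4,9.0,0,0,0,0],
    [-1,-8.2,10.1,0,0,0,0],
    [-1,-6.9,11.0,0,0,0,0],
    [-1,-5.5,11.8,0,0,0,0],
    [-1,-4.0,12.4,0,0,0,0],
    [-1,0,0,0,0,0,0],
    [-1,0,0,0,0,0,0]
  ]
}}

```text
time: 4.07
eef_pos: [0.4471, -0.0075, 0.0554]
eef_rot: [0.001, 0.989, 0.146, -0.001]
force: [-0.3, -0.7, -5.7]
gripper_width: 0.0211
grasp_force: 12.0
```

Call:
{"fn": "jog_arm", "kwargs": {
  "increments": [
    [-1,-2.4,12.8,0,0,0,0],
    [-1,-0.8,13.0,0,0,0,0],
    [-1,0,0,0,0,0,0],
    [-1,0,0,0,0,0,0]
  ]
}}

```text
time: 4.4
eef_pos: [0.4516, -0.0324, 0.0558]
eef_rot: [0.001, 0.989, 0.146, -0.001]
force: [-4.1, -1.5, -3.0]
gripper_width: 0.0213
grasp_force: 12.0
```

```bash
python3 - <<'E'
from h import *
o=r.get_obs();print({k:np.round(o[k],4) for k in("time","eef_pos","force","gripper_width","grasp_force")})
for c in("side",):
    im=vision.snapshot(c);cv2.imwrite(f"pics/{c}2.png",im)
    cv2.imwrite("pics/s2.png",cv2.resize(im[120:270,220:420],(800,600),interpolation=cv2.INTER_CUBIC))
E
```

```text
{'time': np.float64(4.4), 'eef_pos': array([ 0.4516, -0.0324,  0.0558]), 'force': array([-4.0753, -1.4746, -2.9512]), 'gripper_width': np.float64(0.0213), 'grasp_force': np.float64(11.9998)}
```

View pics/s2.png

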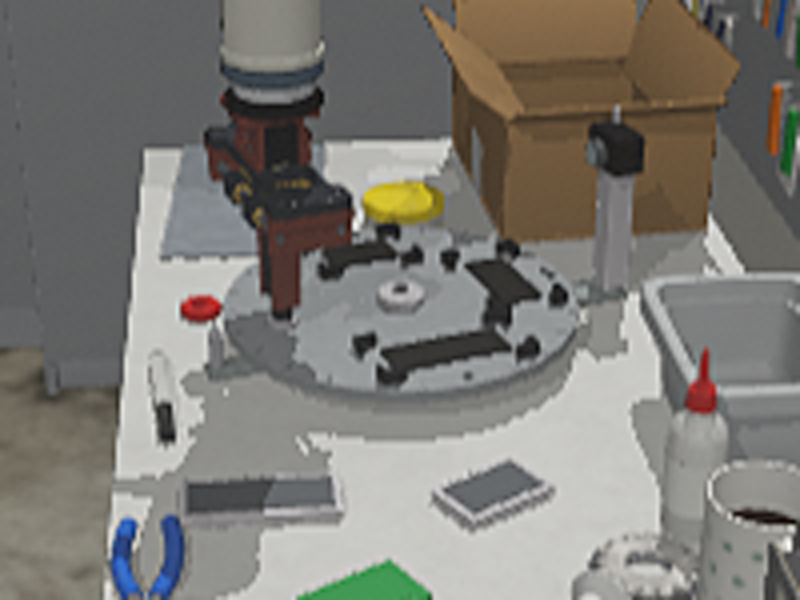

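The side view shows the knob gripped beside the pin, pocket 1 at the front and the short pocket at the back. Now release, go up, and move towards the long plate.

Call:
{"fn": "jog_arm", "kwargs": {
  "increments": [
    [-0.3,0,0,0,0,0,0],
    [0,0,0,0,0,0,0],
    [0,0,0,0,0,0,0],
    [0,0,0,-10,0,0,0],
    [0,0,0,-35,0,0,0],
    [0.6,0,0,-35,0,0,0],
    [0.6,0,0,-20,0,0,0],
    [0.6,0,0,0,0,0,0]
  ]
}}

```text
time: 5.12
eef_pos: [0.4549, -0.0319, 0.1631]
eef_rot: [0.002, 0.989, 0.147, 0.005]
force: [0.3, 1.1, 1.0]
gripper_width: 0.0605
grasp_force: 0.0
```

```bash
python3 go.py .36 -.36 .2 0.6 11
```

```text
turn [ 0.26 -0.62 16.33] then shift [-98.3 327.1 -36.9] per row [-8.94 29.73 -3.36] 31.2 t 5.12
```

Call:
{"fn": "jog_arm", "kwargs": {
  "increments": [
    [0.6,0,0,-10,0.2,-0.6,5.5],
    [0.6,0,0,-10,0,0,5.5],
    [0.6,0,0,-10,0,0,5.3],
    [0.6,-12,41,0,0,0,0],
    [0.6,-12,39,0,0,0,0],
    [0.6,-12,39,0,0,0,0],
    [0.6,-12,39,0,0,0,0],
    [0.6,-12,39,0,0,0,0],
    [0.6,-12,39,0,0,0,0],
    [0.6,-12,39,0,0,0,0]
  ]
}}

```text
time: 5.95
eef_pos: [0.3709, -0.3083, 0.1871]
eef_rot: [0.0, 1.0, 0.005, -0.005]
force: [-0.1, 0.3, 0.4]
gripper_width: 0.0705
grasp_force: 0.0
```

Call:
{"fn": "jog_arm", "kwargs": {
  "increments": [
    [0.6,-10,39,0,0,0,0],
    [0.6,0,0,0,0,0,0],
    [0.6,0,0,0,0,0,0],
    [0.6,0,0,0,0,0,0]
  ]
}}

```text
time: 6.28
eef_pos: [0.3622, -0.3454, 0.1868]
eef_rot: [-0.0, 1.0, 0.005, -0.005]
force: [0.0, 0.6, -0.2]
gripper_width: 0.0706
grasp_force: 0.0
```

```bash
python3 - <<'E'
from h import *
print(r.get_obs()["eef_pos"])
im=vision.snapshot("top");cv2.imwrite("pics/top3.png",im)
cv2.imwrite("pics/t3.png",cv2.resize(im[140:270,235:395],None,fx=4.6,fy=4.6,interpolation=cv2.INTER_CUBIC))
v=im.max(2)
print("faces");[print(x) for x in rect("top",v<135,.010,(.51,-.25,.12))]
print("beds");[print(x) for x in rect("top",v<62,.039,(.553,0,.18))]
E
```

```text
[ 0.36221651 -0.34540922  0.18683939]
faces
(306, [381.4, 153.6], [0.5981, -0.2507], [0.5984, -0.2506], 64, 39, 31.1)
(59, [434.3, 173.0], [0.4808, -0.3505], [0.483, -0.3509], 74, 10, 29.9)
(541, [411.0, 206.1], [0.4298, -0.2455], [0.4301, -0.2454], 105, 39, 0.5)
(67, [366.0, 209.3], [0.4788, -0.1341], [0.4812, -0.1336], 36, 23, 31.0)
beds
(438, [334.2, 181.0], [0.5811, -0.0915], [0.5817, -0.0913], 97, 34, 17.0)
(364, [283.8, 180.8], [0.6444, 0.0272], [0.6445, 0.0268], 77, 35, -73.2)
(49, [307.8, 173.9], [0.6318, -0.0384], [0.6325, -0.0369], 33, 21, 79.7)
(287, [282.7, 229.5], [0.527, 0.0899], [0.5274, 0.0903], 57, 33, 17.0)
(55, [337.4, 229.8], [0.4598, -0.035], [0.4592, -0.0351], 21, 18, -28.0)
```

View pics/t3.png

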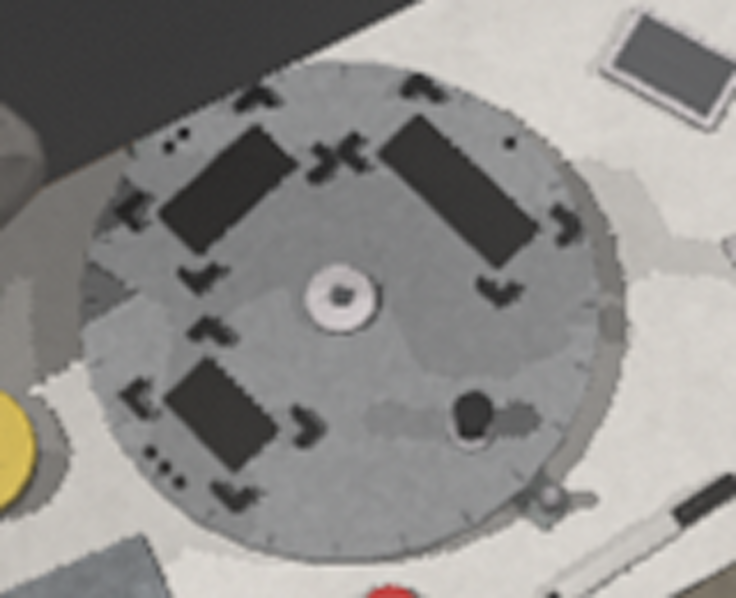

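The beds read cleanly: pocket 1 is at (0.5811,-0.0915) with yaw 17.0, pocket 3 at (0.527,0.0899), and the axis at (0.554,-0.001). The knob is at about 197 deg. The plates haven't moved. I'll check the pin angle by numbers.

```bash
python3 - <<'E'
from h import *
A=np.array([.5540,-.0008])
for a in(196,197,198,199):
    t=np.radians(a);d=np.array([np.cos(t),np.sin(t)])
    print(a,"tip",proj("top",[*(A+.164*d),.05]).round(1),"shoulder",proj("top",[*(A+.164*d),.03]).round(1),"foot",proj("top",[*(A+.164*d),0]).round(1),"knob top",proj("top",[*(A+.105*d),.086]).round(1))
im=cv2.imread("pics/top3.png");v=im.max(2)
print(v[240:258,343:366])
E
```

```text
196 tip [353.2 248.3] shoulder [352.7 249.8] foot [352. 252.] knob top [337.5 228.8]
197 tip [354.  247.5] shoulder [353.5 249. ] foot [352.8 251.2] knob top [338.  228.3]
198 tip [354.8 246.7] shoulder [354.3 248.3] foot [353.5 250.5] knob top [338.5 227.8]
199 tip [355.6 245.9] shoulder [355.  247.5] foot [354.2 249.7] knob top [339.  227.3]
[[150 146 142 144 148 147 147 147 150 142 126 138 146 143 142 140 137 158
  198 213 210 209 211]
 [149 145 142 140 145 149 147 149 147 115 120 141 144 142 141 137 158 201
  217 215 212 210 211]
 [149 145 146 133 132 144 148 148 128  97 118 141 144 143 138 159 202 217
  216 215 215 215 214]
 [147 145 147 138 123 128 143 133 103  97 107 129 143 142 137 192 216 214
  214 216 215 215 215]
 [144 143 146 149 140 130 133 113  98  99 102 111 129 138 162 202 216 214
  212 215 215 214 214]
 [145 144 146 151 150 142 117 102 100 100 109 118 127 131 175 212 216 213
  212 213 215 215 216]
 [145 145 148 146 134 111  92  92  97 106 135 159 154 125 121 175 193 189
  189 190 191 209 218]
 [146 149 144 124  92  81  87  86  91 111 141 162 161 128 104 121 138 137
 
[... 292 characters left out ...]
175 173 173 201 215]
 [126 133 131 131 124 113 119 134 137 132 113 100 107 105 107 155 174 203
  218 218 216 214 212]
 [146 145 143 140 156 156 148 139 141 147 140 133 127 115 152 202 216 215
  214 214 213 211 211]
 [143 140 137 159 200 208 197 173 142 139 142 131 142 165 200 215 212 211
  212 214 213 213 211]
 [139 159 170 199 215 214 207 201 182 145 136 121 184 215 212 214 214 213
  214 216 215 215 215]
 [173 200 215 212 212 211 212 214 217 186 167 169 198 214 212 214 214 214
  215 216 216 215 214]
 [218 215 213 211 210 209 211 216 213 212 213 214 215 215 215 213 213 214
  214 216 215 214 213]
 [214 213 213 212 209 210 213 216 214 210 210 211 214 214 214 215 214 214
  214 214 214 214 214]]
```

```bash
python3 go.py .43 -.2455 .05 0.5 5
```

```text
turn [0.01 0.58 0.15] then shift [ 68.3 -98.8 137.1] per row [ 13.66 -19.76  27.42] 36.5 t 6.33
```

Call:
{"fn": "jog_arm", "kwargs": {
  "increments": [
    [0.6,13.7,-19.8,27,0,0.58,0.15],
    [0.6,13.7,-19.8,27,0,0,0],
    [0.6,13.7,-19.8,27,0,0,0],
    [0.6,13.7,-19.8,27,0,0,0],
    [0.6,13.7,-19.8,27,0,0,0],
    [0.6,0,0,0,0,0,0],
    [0.6,0,0,0,0,0,0],
    [0.6,0,0,0,0,0,0]
  ]
}}

```text
time: 7.0
eef_pos: [0.4301, -0.246, 0.0532]
eef_rot: [0.001, 1.0, 0.005, 0.0]
force: [-0.5, 0.2, 0.2]
gripper_width: 0.0704
grasp_force: 0.0
```

```bash
python3 go.py .43 -.2455 .003 0.5 3; python3 - <<'E'
from h import *
im=vision.snapshot("side")
cv2.imwrite("pics/s3.png",cv2.resize(im[180:330,200:400],(800,600),interpolation=cv2.INTER_CUBIC))
E
```

```text
turn [ 0.12 -0.05  0.08] then shift [-0.1 -0.5 50.2] per row [-0.03 -0.18 16.74] 16.7 t 7.0
```

View pics/s3.png

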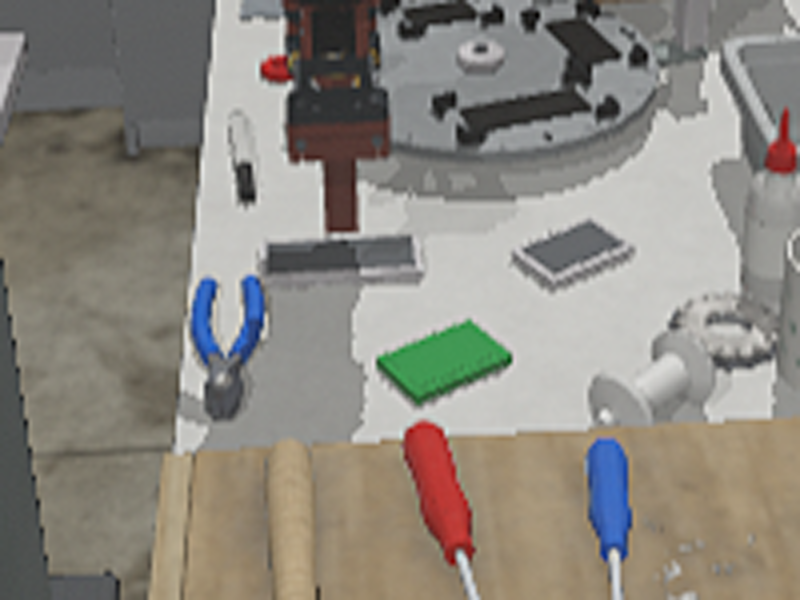

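The fingers, at (342,200) in the crop, straddle the middle of the long plate (342,258), and the near tip will come down in front of it. I'll descend and grip.

Call:
{"fn": "jog_arm", "kwargs": {
  "increments": [
    [0.6,0,-0.5,17,0,0,0],
    [0.6,0,0,17,0,0,0],
    [0.6,0,0,13,0,0,0],
    [0.6,0,0,3,0,0,0],
    [0.6,0,0,0,0,0,0],
    [0.2,0,0,0,0,0,0],
    [0,0,0,0,0,0,0],
    [-0.2,0,0,0,0,0,0],
    [-0.2,0,0,0,0,0,0],
    [-0.2,0,0,0,0,0,0]
  ],
  "squeeze": 25
}}

```text
time: 7.88
eef_pos: [0.43, -0.2464, 0.0029]
eef_rot: [0.001, 1.0, 0.004, 0.001]
force: [0.1, 0.2, 3.0]
gripper_width: 0.0499
grasp_force: 25.0
```

Call:
{"fn": "jog_arm", "kwargs": {
  "increments": [
    [-0.2,0,0,0,0,0,0],
    [-0.2,0,0,0,0,0,0]
  ]
}}

```text
time: 8.05
eef_pos: [0.43, -0.2464, 0.0029]
eef_rot: [0.001, 1.0, 0.004, 0.001]
force: [-0.8, -0.2, 4.6]
gripper_width: 0.0494
grasp_force: 25.0
```

Call:
{"fn": "jog_arm", "kwargs": {
  "increments": [
    [-0.2,0,0,-15,0,0,0],
    [-0.2,0,0,-30,0,0,0],
    [-0.2,0,0,-35,0,0,0],
    [-0.2,0,0,0,0,0,-5.5],
    [-0.2,0,0,0,0,0,-5.5],
    [-0.2,0,0,0,0,0,-5.5],
    [-0.2,0,0,0,0,0,0],
    [-0.2,0,0,0,0,0,0],
    [-0.2,0,0,0,0,0,0]
  ]
}}

```text
time: 8.8
eef_pos: [0.4292, -0.2456, 0.0812]
eef_rot: [-0.0, 0.989, 0.146, -0.001]
force: [-0.4, -0.1, -1.2]
gripper_width: 0.05
grasp_force: 25.0
```

```bash
python3 go.py .5811 -.0915 .07 17.0 8
```

```text
turn [-0.02  0.07 -0.2 ] then shift [ 190.3 -103.    11.2] per row [ 23.79 -12.87   1.41] 27.1 t 8.8
```

Call:
{"fn": "jog_arm", "kwargs": {
  "increments": [
    [-0.2,24,-13,0,0,0,-0.2],
    [-0.2,24,-13,0,0,0,0],
    [-0.2,24,-13,0,0,0,0],
    [-0.2,24,-13,0,0,0,0],
    [-0.2,24,-13,0,0,0,0],
    [-0.2,24,-13,0,0,0,0],
    [-0.2,24,-13,0,0,0,0],
    [-0.2,22,-12,10,0,0,0],
    [-0.2,0,0,0,0,0,0],
    [-0.2,0,0,0,0,0,0]
  ]
}}

```text
time: 9.63
eef_pos: [0.5804, -0.0904, 0.0702]
eef_rot: [-0.0, 0.989, 0.149, -0.002]
force: [-0.1, 0.3, -1.0]
gripper_width: 0.0495
grasp_force: 25.0
```

Call:
{"fn": "jog_arm", "kwargs": {
  "increments": [
    [-0.2,0,0,0,0,0,0],
    [-0.2,0,0,0,0,0,0]
  ]
}}

```text
time: 9.8
eef_pos: [0.5802, -0.0923, 0.0719]
eef_rot: [0.0, 0.989, 0.148, -0.0]
force: [-0.7, 0.2, -1.0]
gripper_width: 0.0494
grasp_force: 25.0
```

```bash
python3 go.py .5811 -.0915 .042 17.0 4; python3 - <<'E'
from h import *
im=vision.snapshot("side")
cv2.imwrite("pics/s4.png",cv2.resize(im[150:240,260:400],(800,514),interpolation=cv2.INTER_CUBIC))
E
```

```text
turn [0.05 0.04 0.06] then shift [ 1.1 -0.5 29.9] per row [ 0.26 -0.13  7.46] 7.5 t 9.8
```

View pics/s4.png

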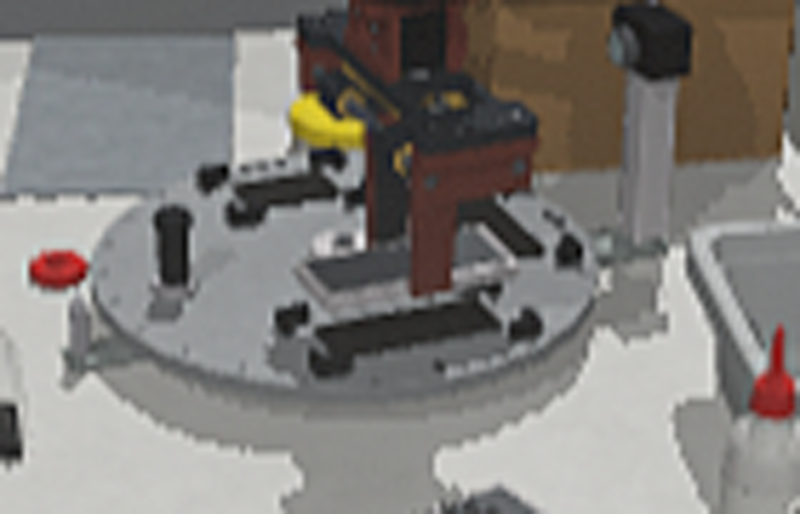

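The plate hangs over pocket 1. I'll check its lengthwise offset numerically in the side view.

```bash
python3 - <<'E'
from h import *
im=vision.snapshot("side");hsv=cv2.cvtColor(im,cv2.COLOR_BGR2HSV);v=hsv[...,2]
for lo,hi in((0,62),(70,125)):
    print(lo,hi);[print(x) for x in rect("side",(v>=lo)&(v<hi)&(hsv[...,1]<60),.039 if lo==0 else .079,(.58,-.09,.06))]
a=np.radians(17);X=np.array([np.cos(a),np.sin(a)]);Y=np.array([np.sin(a),-np.cos(a)])
P=r.get_obs()["eef_pos"][:2]
for sx,sy in((-53,20),(53,20),(-53,-20),(53,-20)):print("face",sx,sy,proj("side",[*(P+X*sx/1e3+Y*sy/1e3),.079]).round(1))
B=np.array([.5811,-.0915])
for sx,sy in((-50,18),(50,18),(-50,-18),(50,-18)):print("bed",sx,sy,proj("side",[*(B+X*sx/1e3+Y*sy/1e3),.039]).round(1))
for row in range(192,204): print(row,v[row,308:356].tolist())
E
```

```text
0 62
(208, [329.5, 207.6], [0.5754, -0.1056], [0.5808, -0.1019], 139, 48, 25.4)
70 125
(1211, [341.9, 201.4], [0.6085, -0.1421], [0.643, -0.0576], 557, 243, 43.9)
(111, [323.5, 196.8], [0.5558, -0.1064], [0.5497, -0.0989], 108, 64, 85.1)
(80, [342.0, 195.8], [0.6143, -0.1049], [0.6178, -0.1097], 100, 41, 68.6)
face -53 20 [317.6 200.1]
face 53 20 [348.8 194.2]
face -53 -20 [312.8 194.6]
face 53 -20 [343.4 188.9]
bed -50 18 [318.4 210.9]
bed 50 18 [347.4 205.1]
bed -50 -18 [314.2 205.7]
bed 50 -18 [342.6 200.2]
192 [151, 151, 153, 154, 153, 152, 159, 204, 199, 203, 127, 73, 68, 97, 209, 219, 73, 84, 43, 115, 84, 69, 86, 99, 70, 79, 79, 78, 78, 77, 77, 83, 102, 99, 97, 95, 92, 109, 150, 128, 52, 44, 47, 49, 43, 37, 92, 155]
193 [152, 152, 151, 152, 157, 159, 144, 198, 206, 209, 160, 138, 125, 130, 179, 184, 71, 91, 60, 128, 98, 73, 71, 88, 72, 80, 79, 77, 78, 77, 80, 80, 102, 99, 97, 95, 94, 93, 107, 150, 168, 55, 41, 47, 44, 38, 25, 113]
194 [151, 151, 151, 155, 157, 157, 120, 164, 182, 182, 166, 150, 137, 102, 83, 72, 66, 70, 70, 71, 69, 71, 73, 68, 72, 78, 79, 78, 79, 78, 80, 83, 10
[... 1394 characters left out ...]
55, 157, 158, 160, 161, 141, 122, 120, 137, 120, 114, 119, 127, 129, 132, 144, 146, 138, 140, 129, 129, 128, 137, 121, 68, 93, 90, 103, 121, 121, 124, 131, 86, 52, 56, 59, 128, 74, 46, 85, 148, 144, 144, 141, 143, 143, 141, 140]
202 [158, 162, 166, 141, 142, 133, 153, 123, 119, 131, 144, 141, 140, 142, 129, 129, 128, 133, 130, 124, 123, 137, 147, 151, 117, 134, 114, 115, 139, 134, 130, 106, 82, 62, 50, 52, 143, 130, 74, 132, 147, 144, 143, 145, 145, 144, 140, 139]
203 [140, 135, 137, 77, 78, 48, 153, 153, 121, 126, 128, 138, 135, 131, 125, 122, 139, 147, 144, 139, 140, 128, 130, 133, 123, 128, 105, 79, 79, 54, 38, 40, 43, 45, 41, 36, 75, 134, 121, 147, 142, 142, 146, 127, 119, 132, 143, 151]
```

The face corners match the prediction within about a pixel, so I'll lower it gently.

Call:
{"fn": "jog_arm", "kwargs": {
  "increments": [
    [-0.2,1.1,-0.5,5,0,0,0],
    [-0.2,0,0,6,0,0,0],
    [-0.2,0,0,6,0,0,0],
    [-0.2,0,0,5,0,0,0],
    [-0.2,0,0,3,0,0,0],
    [-0.2,0,0,2,0,0,0],
    [-0.2,0,0,1,0,0,0],
    [-0.2,0,0,0,0,0,0]
  ]
}}

```text
time: 10.57
eef_pos: [0.5815, -0.0907, 0.0434]
eef_rot: [0.0, 0.989, 0.149, -0.0]
force: [-0.7, -0.2, -1.8]
gripper_width: 0.0497
grasp_force: 25.0
```

Call:
{"fn": "jog_arm", "kwargs": {
  "increments": [
    [-0.2,0,0,0.5,0,0,0],
    [-0.2,0,0,0,0,0,0]
  ]
}}

```text
time: 10.73
eef_pos: [0.5818, -0.0907, 0.0435]
eef_rot: [0.0, 0.989, 0.149, 0.0]
force: [-0.0, 0.5, -1.4]
gripper_width: 0.0496
grasp_force: 25.0
```

It is inside the lugs with no contact force. Release and retreat towards the short plate.

Call:
{"fn": "jog_arm", "kwargs": {
  "increments": [
    [-0.2,0,0,1,0,0,0],
    [0.2,0,0,0,0,0,0],
    [0.4,0,0,0,0,0,0],
    [0.6,0,0,0,0,0,0],
    [0.6,0,0,0,0,0,0],
    [0.6,0,0,-10,0,0,0],
    [0.6,0,0,-30,0,0,0],
    [0.6,0,0,-30,0,0,0],
    [0.6,0,0,-30,0,0,0],
    [0.6,0,0,0,0,0,0]
  ]
}}

```text
time: 11.57
eef_pos: [0.5845, -0.0912, 0.1512]
eef_rot: [0.002, 0.989, 0.149, 0.006]
force: [0.9, 0.2, 1.1]
gripper_width: 0.0705
grasp_force: 0.0
```

```bash
python3 go.py .46 -.32 .16 31 8
```

```text
turn [  0.45  -0.54 -13.85] then shift [-224.5  132.    -8.8] per row [-28.07  16.5   -1.09] 32.6 t 11.57
```

Call:
{"fn": "jog_arm", "kwargs": {
  "increments": [
    [0.6,0,0,0,0.4,-0.5,-7],
    [0.6,0,0,0,0,0,-6.9],
    [0.6,-32,22,0,0,0,0],
    [0.6,-32,22,0,0,0,0],
    [0.6,-32,22,0,0,0,0],
    [0.6,-32,22,0,0,0,0],
    [0.6,-32,22,0,0,0,0],
    [0.6,-32,22,0,0,0,0],
    [0.6,-32,22,0,0,0,0],
    [0.6,-32,22,0,0,0,0]
  ]
}}

```text
time: 12.4
eef_pos: [0.4521, -0.3751, 0.1436]
eef_rot: [-0.002, 0.964, 0.268, -0.005]
force: [1.2, -0.6, -0.0]
gripper_width: 0.0704
grasp_force: 0.0
```

Call:
{"fn": "jog_arm", "kwargs": {
  "increments": [
    [0.6,0,0,0,0,0,0],
    [0.6,0,0,0,0,0,0],
    [0.6,0,0,0,0,0,0]
  ]
}}

```text
time: 12.65
eef_pos: [0.4532, -0.3732, 0.1431]
eef_rot: [-0.003, 0.964, 0.267, -0.005]
force: [0.4, 0.6, 0.6]
gripper_width: 0.0704
grasp_force: 0.0
```

```bash
python3 - <<'E'
from h import *
print(r.get_obs()["eef_pos"])
im=vision.snapshot("top");cv2.imwrite("pics/top5.png",im)
cv2.imwrite("pics/t5.png",cv2.resize(im[140:270,235:395],None,fx=4.6,fy=4.6,interpolation=cv2.INTER_CUBIC))
v=im.max(2)
print("faces");[print(x) for x in rect("top",v<135,.010,(.55,-.25,.12))]
print("placed");[print(x) for x in rect("top",v<100,.049,(.58,-.09,.05))]
print("beds");[print(x) for x in rect("top",v<62,.039,(.553,0,.18))]
E
python3 go.py .5983 -.2507 .05 31 8
```

```text
[ 0.45322296 -0.37322854  0.14305775]
faces
(318, [381.1, 153.6], [0.5986, -0.25], [0.5986, -0.25], 65, 40, 31.1)
placed
(503, [333.6, 179.6], [0.5823, -0.0899], [0.5824, -0.0897], 102, 37, 16.9)
beds
(364, [283.8, 180.8], [0.6447, 0.0271], [0.645, 0.026], 79, 35, -73.3)
(47, [308.0, 173.7], [0.6321, -0.0391], [0.6334, -0.0376], 33, 21, 74.0)
(293, [282.6, 229.5], [0.5271, 0.0902], [0.5268, 0.0901], 58, 33, 17.0)
(55, [337.4, 229.8], [0.4598, -0.035], [0.4592, -0.0351], 21, 18, -28.0)
turn [-0.46  0.42  0.09] then shift [186.8 -30.   93.1] per row [23.35 -3.75 11.64] 26.4 t 12.7
```

View pics/t5.png

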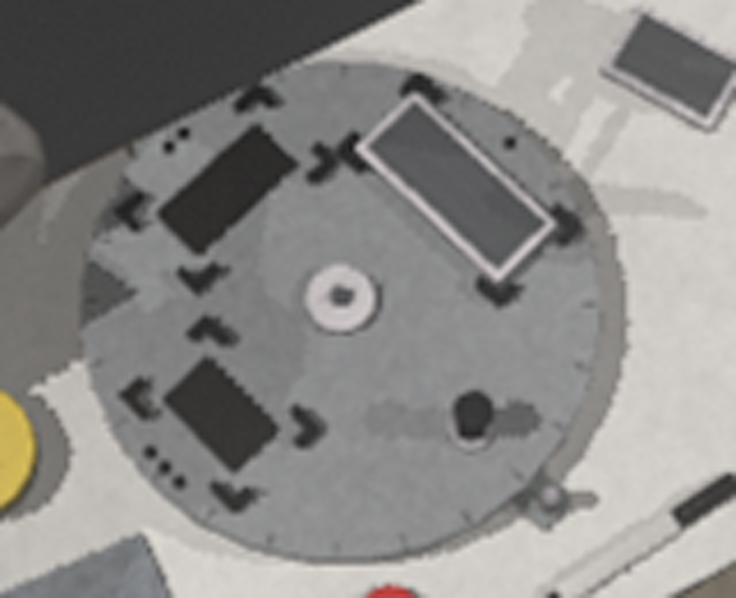

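The long plate sits inside its lugs (yaw 16.9), with the table still home. Next is the short plate at (0.5985,-0.2502), yaw 31.

Call:
{"fn": "jog_arm", "kwargs": {
  "increments": [
    [0.6,23.4,-3.8,11,-0.4,0.4,0.1],
    [0.6,23.4,-3.8,11,0,0,0],
    [0.6,23.4,-3.8,11,0,0,0],
    [0.6,23.4,-3.8,11,0,0,0],
    [0.6,23.4,-3.8,11,0,0,0],
    [0.6,23.4,-3.8,11,0,0,0],
    [0.6,23.4,-3.8,11,0,0,0],
    [0.6,23.4,-3.8,11,0,0,0],
    [0.6,0,0,0,0,0,0],
    [0.6,0,0,0,0,0,0]
  ]
}}

```text
time: 13.53
eef_pos: [0.5983, -0.2482, 0.0536]
eef_rot: [-0.001, 0.963, 0.269, -0.001]
force: [-0.1, -0.0, -0.5]
gripper_width: 0.0706
grasp_force: 0.0
```

Call:
{"fn": "jog_arm", "kwargs": {
  "increments": [
    [0.6,0,0,0,0,0,0],
    [0.6,0,0,0,0,0,0]
  ]
}}

```text
time: 13.7
eef_pos: [0.5978, -0.2513, 0.0557]
eef_rot: [0.0, 0.964, 0.267, -0.0]
force: [0.5, -0.6, -0.5]
gripper_width: 0.0699
grasp_force: 0.0
```

```bash
python3 go.py .5985 -.2502 .003 31 3;python3 - <<'E'
from h import *
im=vision.snapshot("side");v=im.max(2)
[print(x) for x in rect("side",v<135,.010,(.597,-.256,.05))]
E
```

```text
turn [ 0.03  0.02 -0.04] then shift [ 1.2 -0.6 52.7] per row [ 0.39 -0.2  17.58] 17.6 t 13.7
(253, [341.8, 243.1], [0.5927, -0.2657], [0.5944, -0.2672], 81, 56, 30.2)
```

Call:
{"fn": "jog_arm", "kwargs": {
  "increments": [
    [0.6,1.2,-0.6,17,0,0,0],
    [0.6,0,0,17,0,0,0],
    [0.6,0,0,15,0,0,0],
    [0.6,0,0,3,0,0,0],
    [0.6,0,0,0,0,0,0],
    [0.2,0,0,0,0,0,0],
    [0,0,0,0,0,0,0],
    [-0.2,0,0,0,0,0,0],
    [-0.2,0,0,0,0,0,0],
    [-0.2,0,0,0,0,0,0]
  ],
  "squeeze": 25
}}

```text
time: 14.58
eef_pos: [0.599, -0.2503, 0.0038]
eef_rot: [0.0, 0.964, 0.267, 0.0]
force: [-0.8, 0.2, 4.3]
gripper_width: 0.0498
grasp_force: 25.0
```

Call:
{"fn": "jog_arm", "kwargs": {
  "increments": [
    [-0.2,0,0,0,0,0,0],
    [-0.2,0,0,0,0,0,0]
  ]
}}

```text
time: 14.75
eef_pos: [0.599, -0.2503, 0.0038]
eef_rot: [0.0, 0.964, 0.267, 0.0]
force: [0.0, 0.0, 6.7]
gripper_width: 0.0498
grasp_force: 25.0
```

Call:
{"fn": "jog_arm", "kwargs": {
  "increments": [
    [-0.2,0,0,-15,0,0,0],
    [-0.2,0,0,-35,0,0,0],
    [-0.2,0,0,-40,0,0,0],
    [-0.2,0,0,-35,0,0,0],
    [-0.2,0,0,0,0,0,7],
    [-0.2,0,0,0,0,0,7],
    [-0.2,0,0,0,0,0,0],
    [-0.2,0,0,0,0,0,0],
    [-0.2,0,0,0,0,0,0]
  ]
}}

```text
time: 15.5
eef_pos: [0.5981, -0.2496, 0.1262]
eef_rot: [-0.001, 0.989, 0.149, -0.002]
force: [-0.7, -0.3, -0.9]
gripper_width: 0.0495
grasp_force: 25.0
```

```bash
python3 go.py .527 .0900 .12 17 12
```

```text
turn [-0.13  0.16  0.16] then shift [  31.3 -345.6    6.2] per row [  2.61 -28.8    0.52] 28.9 t 15.5
```

Call:
{"fn": "jog_arm", "kwargs": {
  "increments": [
    [-0.2,2.6,-31.4,0,0,0,0.2],
    [-0.2,2.6,-31.4,0,0,0,0],
    [-0.2,2.6,-31.4,0,0,0,0],
    [-0.2,2.6,-31.4,0,0,0,0],
    [-0.2,3,-31.4,0,0,0,0],
    [-0.2,3,-31.4,0,0,0,0],
    [-0.2,3,-31.4,0,0,0,0],
    [-0.2,3,-31.4,0,0,0,0],
    [-0.2,3,-31.4,0,0,0,0],
    [-0.2,3,-31.4,0,0,0,0]
  ]
}}

```text
time: 16.33
eef_pos: [0.5343, 0.0603, 0.127]
eef_rot: [-0.0, 0.989, 0.147, -0.001]
force: [-0.2, 0.1, -1.2]
gripper_width: 0.0496
grasp_force: 25.0
```

Call:
{"fn": "jog_arm", "kwargs": {
  "increments": [
    [-0.2,3,-31.4,15,0,0,0],
    [-0.2,0,0,30,0,0,0],
    [-0.2,0,0,7,0,0,0],
    [-0.2,0,0,0,0,0,0],
    [-0.2,0,0,0,0,0,0],
    [-0.2,0,0,0,0,0,0],
    [-0.2,0,0,0,0,0,0]
  ]
}}

```text
time: 16.92
eef_pos: [0.53, 0.0891, 0.0775]
eef_rot: [-0.0, 0.989, 0.145, 0.001]
force: [0.8, -0.1, -0.7]
gripper_width: 0.0496
grasp_force: 25.0
```

```bash
python3 go.py .527 .0900 .042 17 4; python3 - <<'E'
from h import *
im=vision.snapshot("side");v=im.max(2)
a=np.radians(17);X=np.array([np.cos(a),np.sin(a)]);Y=np.array([np.sin(a),-np.cos(a)])
o=r.get_obs()["eef_pos"];P=o[:2]
for sx,sy in((-33,20),(33,20),(-33,-20),(33,-20)):print("face",sx,sy,proj("side",[*(P+X*sx/1e3+Y*sy/1e3),o[2]+.007]).round(1))
for row in range(165,182): print(row,v[row,296:330].tolist())
E
```

```text
turn [-0.01 -0.07 -0.31] then shift [-2.6 -1.8 35.5] per row [-0.65 -0.44  8.87] 8.9 t 16.92
face -33 20 [303.6 173.6]
face 33 20 [321.3 170.6]
face -33 -20 [299.6 169.2]
face 33 -20 [317.  166.3]
165 [144, 143, 144, 142, 152, 204, 201, 205, 186, 76, 34, 41, 45, 42, 46, 72, 78, 77, 75, 74, 68, 100, 206, 195, 201, 177, 154, 170, 166, 162, 108, 109, 119, 117]
166 [146, 147, 147, 144, 150, 205, 202, 206, 185, 76, 37, 44, 43, 42, 45, 74, 75, 76, 76, 74, 68, 107, 204, 196, 191, 186, 179, 192, 194, 207, 114, 110, 113, 113]
167 [145, 145, 144, 145, 145, 207, 202, 207, 186, 74, 34, 38, 40, 39, 44, 71, 79, 78, 76, 75, 70, 103, 209, 203, 195, 187, 179, 173, 182, 206, 175, 118, 117, 119]
168 [142, 144, 146, 141, 143, 214, 209, 212, 208, 86, 66, 57, 62, 83, 68, 72, 76, 78, 77, 78, 73, 90, 177, 202, 199, 193, 189, 186, 190, 202, 206, 176, 125, 128]
169 [145, 144, 145, 143, 136, 195, 187, 183, 191, 84, 82, 71, 79, 100, 83, 75, 79, 78, 77, 76, 75, 73, 135, 175, 200, 201, 198, 197, 196, 199, 201, 222, 126, 126]
170 [146, 145, 138, 130, 96, 117, 99, 79, 69, 64, 68, 70, 69, 70, 71, 75, 79, 79, 79, 76,
[... 1156 characters left out ...]
 83, 153, 147, 147, 142, 124, 141, 134, 129, 129]
178 [131, 128, 126, 116, 153, 210, 150, 144, 124, 91, 127, 160, 98, 76, 148, 149, 152, 163, 48, 36, 47, 45, 31, 23, 84, 151, 148, 144, 144, 137, 146, 145, 145, 155]
179 [75, 60, 38, 20, 149, 176, 87, 109, 138, 99, 99, 150, 136, 120, 153, 139, 130, 141, 60, 45, 84, 131, 68, 41, 121, 148, 145, 143, 145, 144, 142, 141, 141, 152]
180 [35, 34, 32, 20, 125, 160, 132, 133, 170, 149, 133, 133, 128, 121, 124, 100, 74, 81, 52, 46, 82, 144, 128, 114, 150, 145, 147, 124, 135, 146, 143, 139, 146, 146]
181 [35, 30, 44, 65, 128, 132, 137, 135, 140, 114, 75, 69, 53, 34, 34, 35, 38, 40, 42, 43, 38, 71, 134, 153, 149, 148, 155, 71, 90, 128, 151, 146, 155, 157]
```

Call:
{"fn": "jog_arm", "kwargs": {
  "increments": [
    [-0.2,-2.6,-1.8,5,0,0,-0.3],
    [-0.2,0,0,9,0,0,0],
    [-0.2,0,0,6,0,0,0],
    [-0.2,0,0,5,0,0,0],
    [-0.2,0,0,4,0,0,0],
    [-0.2,0,0,3,0,0,0],
    [-0.2,0,0,1.5,0,0,0],
    [-0.2,0,0,0,0,0,0],
    [-0.2,0,0,0,0,0,0]
  ]
}}

```text
time: 17.72
eef_pos: [0.526, 0.0909, 0.0428]
eef_rot: [-0.0, 0.989, 0.148, -0.0]
force: [-1.8, 0.5, 3.1]
gripper_width: 0.0499
grasp_force: 25.0
```

Call:
{"fn": "jog_arm", "kwargs": {
  "increments": [
    [0.2,0,0,0,0,0,0],
    [0.4,0,0,0,0,0,0],
    [0.6,0,0,0,0,0,0],
    [0.6,0,0,0,0,0,0],
    [0.6,0,0,-10,0,0,0],
    [0.6,0,0,-30,0,0,0],
    [0.6,0,0,-40,0,0,0],
    [0.6,0,0,-20,0,0,0],
    [0.6,0,0,0,0,0,0],
    [0.6,0,0,0,0,0,0]
  ]
}}

```text
time: 18.55
eef_pos: [0.527, 0.0909, 0.1447]
eef_rot: [-0.0, 0.989, 0.148, 0.001]
force: [-0.5, -0.5, -0.1]
gripper_width: 0.0703
grasp_force: 0.0
```

```bash
python3 go.py .42 -.20 .15 17 8
```

```text
turn [ 0.   -0.16  0.05] then shift [-187.4  246.9   -5.3] per row [-23.42  30.86  -0.67] 38.7 t 18.55
```

Call:
{"fn": "jog_arm", "kwargs": {
  "increments": [
    [0.6,-23.4,31,-3,0,0,0],
    [0.6,-23.4,31,0,0,0,0],
    [0.6,-23.4,31,0,0,0,0],
    [0.6,-23.4,31,0,0,0,0],
    [0.6,-23.4,31,0,0,0,0],
    [0.6,-23.4,31,0,0,0,0],
    [0.6,-23.4,31,0,0,0,0],
    [0.6,-23.4,31,0,0,0,0],
    [0.6,0,0,0,0,0,0],
    [0.6,0,0,0,0,0,0]
  ]
}}

```text
time: 19.38
eef_pos: [0.4184, -0.2023, 0.1436]
eef_rot: [-0.001, 0.989, 0.146, -0.002]
force: [1.1, -0.3, -0.5]
gripper_width: 0.0701
grasp_force: 0.0
```

```bash
python3 - <<'E'
from h import *
im=vision.snapshot("top");cv2.imwrite("pics/top6.png",im)
cv2.imwrite("pics/t6.png",cv2.resize(im[140:270,235:395],None,fx=4.6,fy=4.6,interpolation=cv2.INTER_CUBIC))
v=im.max(2)
print("placed");[print(x) for x in rect("top",v<100,.049,(.553,0,.18))]
print("beds");[print(x) for x in rect("top",v<62,.039,(.553,0,.18))]
E
python3 go.py .4532 -.0325 .15 17 5
```

```text
placed
(36, [326.9, 159.0], [0.6421, -0.1018], [0.6417, -0.103], 27, 14, 45.1)
(492, [334.1, 180.3], [0.58, -0.0903], [0.5811, -0.0902], 102, 37, 16.6)
(405, [284.1, 180.5], [0.6415, 0.0272], [0.6418, 0.027], 78, 38, -73.5)
(77, [307.9, 174.3], [0.6274, -0.0368], [0.6286, -0.0368], 35, 24, 74.0)
(86, [261.7, 185.3], [0.6575, 0.0853], [0.654, 0.0857], 35, 27, -57.2)
(102, [350.1, 195.9], [0.5224, -0.1068], [0.5244, -0.1068], 71, 23, -72.3)
(83, [256.5, 202.8], [0.6206, 0.1186], [0.6236, 0.1188], 32, 28, -85.5)
(46, [278.5, 199.8], [0.6008, 0.064], [0.6033, 0.0623], 24, 19, -77.6)
(47, [280.8, 211.7], [0.5693, 0.0734], [0.5689, 0.0726], 26, 15, 43.1)
(262, [282.6, 228.9], [0.5261, 0.0899], [0.5251, 0.0908], 60, 33, 17.0)
(108, [293.8, 237.8], [0.4919, 0.0752], [0.5076, 0.0848], 71, 59, -72.1)
(39, [264.4, 225.9], [0.5551, 0.1279], [0.5546, 0.1285], 23, 17, -19.4)
(74, [337.5, 230.0], [0.4573, -0.0335], [0.4582, -0.0333], 24, 22, -72.7)
beds
(51, [295.0, 156.0], [0.6936, -0.0316], [0.6965, -0.0421], 80, 20, -72.5)
(359, [284.1, 180.5], [0.6449, 0.026], [0.6449, 0.025], 77, 35, -73.6)
(52, [337.3, 229.8], [0.4598, -0.0349], [0.4592, -0.0351], 21, 18, -28.0)
turn [-0.18  0.14 -0.07] then shift [  81.9 -151.3   -6.1] per row [ 16.39 -30.25  -1.22] 34.4 t 19.43
```

View pics/t6.png

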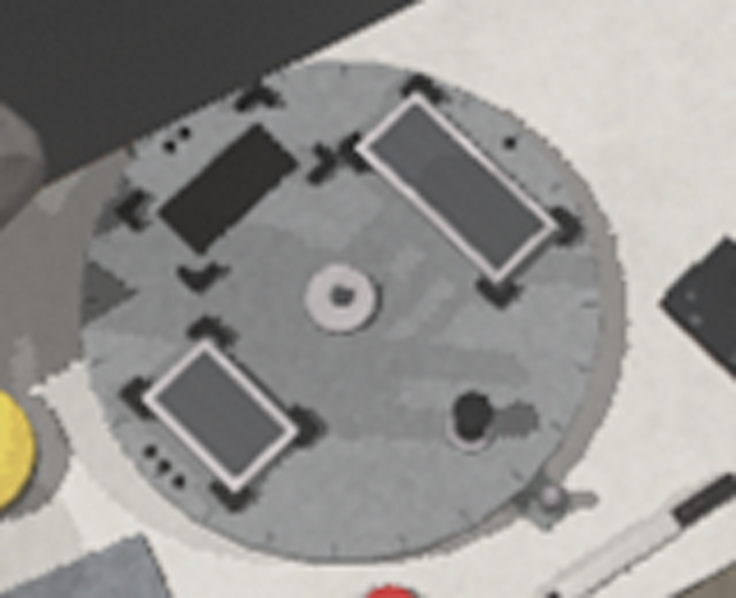

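Both plates are seated and the table is home. Now to the knob for the full turn.

Call:
{"fn": "jog_arm", "kwargs": {
  "increments": [
    [0.2,16.4,-30.2,0,-0.2,0.1,0],
    [0.2,16.4,-30.2,0,0,0,0],
    [0.2,16.4,-30.2,0,0,0,0],
    [0.2,16.4,-30.2,0,0,0,0],
    [0.2,16.4,-30.2,0,0,0,0],
    [0.2,0,0,0,0,0,0],
    [0.2,0,0,0,0,0,0],
    [0.2,0,0,0,0,0,0]
  ]
}}

```text
time: 20.1
eef_pos: [0.4537, -0.0317, 0.1445]
eef_rot: [0.001, 0.989, 0.15, -0.0]
force: [-0.6, 0.7, 0.9]
gripper_width: 0.0527
grasp_force: 0.0
```

```bash
python3 go.py .4534 -.0315 .056 17 4; python3 - <<'E'
from h import *
A=np.array([.554,-.001]);a=np.radians(17);X=np.array([np.cos(a),np.sin(a)]);Y=np.array([np.sin(a),-np.cos(a)])
t=np.radians(196.9+np.arange(0,361,10));P=A+.105*np.c_[np.cos(t),np.sin(t)]
D=(np.c_[np.diff(P,axis=0)@X,np.diff(P,axis=0)@Y]*1000).round(1)
for i in range(0,36,9): print(D[i:i+9].tolist(),"end",P[min(i+9,36)].round(4))
E
```

```text
turn [0.15 0.02 0.21] then shift [-0.2 -0.3 88.5] per row [-0.05 -0.08 22.13] 22.1 t 20.1
[[1.6, 18.2], [4.7, 17.7], [7.7, 16.6], [10.5, 15.0], [12.9, 13.0], [15.0, 10.5], [16.6, 7.8], [17.7, 4.8], [18.2, 1.6]] end [ 0.5845 -0.1015]
[[18.2, -1.6], [17.7, -4.7], [16.6, -7.7], [15.0, -10.5], [13.0, -12.9], [10.5, -15.0], [7.8, -16.6], [4.8, -17.7], [1.6, -18.2]] end [0.6545 0.0295]
[[-1.6, -18.2], [-4.7, -17.7], [-7.7, -16.6], [-10.5, -15.0], [-12.9, -13.0], [-15.0, -10.5], [-16.6, -7.8], [-17.7, -4.8], [-18.2, -1.6]] end [0.5235 0.0995]
[[-18.2, 1.6], [-17.7, 4.7], [-16.6, 7.7], [-15.0, 10.5], [-13.0, 12.9], [-10.5, 15.0], [-7.8, 16.6], [-4.8, 17.7], [-1.6, 18.2]] end [ 0.4535 -0.0315]
```

Call:
{"fn": "jog_arm", "kwargs": {
  "increments": [
    [0,-0.2,-0.3,29,0.1,0,0.2],
    [0,0,0,29,0,0,0],
    [0,0,0,29,0,0,0],
    [0,0,0,1,0,0,0],
    [-0.4,0,0,0,0,0,0],
    [-1,0,0,0,0,0,0],
    [-1,0,0,0,0,0,0],
    [-1,0,0,0,0,0,0],
    [-1,0,0,0,0,0,0],
    [-1,0,0,0,0,0,0]
  ],
  "squeeze": 15
}}

```text
time: 20.93
eef_pos: [0.4549, -0.0329, 0.0592]
eef_rot: [0.001, 0.989, 0.147, 0.002]
force: [0.0, 0.3, 6.7]
gripper_width: 0.0207
grasp_force: 15.0
```

Call:
{"fn": "jog_arm", "kwargs": {
  "increments": [
    [-1,0,0,0,0,0,0],
    [-1,0,0,0,0,0,0],
    [-1,0,0,0,0,0,0]
  ]
}}

```text
time: 21.18
eef_pos: [0.4549, -0.0329, 0.0593]
eef_rot: [0.001, 0.989, 0.147, 0.002]
force: [-1.3, -0.8, 5.8]
gripper_width: 0.0207
grasp_force: 15.0
```

Call:
{"fn": "jog_arm", "kwargs": {
  "increments": [
    [-1,0.5,9,0,0,0,0],
    [-1,1.1,9.2,0,0,0,0],
    [-1,4.7,17.7,0,0,0,0],
    [-1,7.7,16.6,0,0,0,0],
    [-1,10.5,15.0,0,0,0,0],
    [-1,12.9,13.0,0,0,0,0],
    [-1,15.0,10.5,0,0,0,0],
    [-1,16.6,7.8,0,0,0,0],
    [-1,17.7,4.8,0,0,0,0],
    [-1,18.2,1.6,0,0,0,0]
  ]
}}

```text
time: 22.02
eef_pos: [0.5859, -0.1019, 0.0592]
eef_rot: [-0.001, 0.989, 0.147, 0.001]
force: [-4.8, 8.0, 10.1]
gripper_width: 0.0205
grasp_force: 15.0
```

Call:
{"fn": "jog_arm", "kwargs": {
  "increments": [
    [-1,0,0,0,0,0,0],
    [-1,0,0,0,0,0,0],
    [-1,0,0,0,0,0,0]
  ]
}}

```text
time: 22.27
eef_pos: [0.5861, -0.1016, 0.0592]
eef_rot: [-0.0, 0.989, 0.147, 0.002]
force: [0.8, 5.5, 5.7]
gripper_width: 0.0206
grasp_force: 15.0
```

Call:
{"fn": "jog_arm", "kwargs": {
  "increments": [
    [-1,9.1,-1.3,0,0,0,0],
    [-1,9.1,-1.3,0,0,0,0],
    [-1,17.7,-4.7,0,0,0,0],
    [-1,16.6,-7.7,0,0,0,0],
    [-1,15.0,-10.5,0,0,0,0],
    [-1,13.0,-12.9,0,0,0,0],
    [-1,10.5,-15.0,0,0,0,0],
    [-1,7.8,-16.6,0,0,0,0],
    [-1,4.8,-17.7,0,0,0,0],
    [-1,1.6,-18.2,0,0,0,0]
  ]
}}

```text
time: 23.1
eef_pos: [0.6555, 0.0288, 0.0592]
eef_rot: [0.001, 0.989, 0.146, 0.001]
force: [-4.3, -2.9, 7.4]
gripper_width: 0.021
grasp_force: 15.0
```

Call:
{"fn": "jog_arm", "kwargs": {
  "increments": [
    [-1,0,0,0,0,0,0],
    [-1,0,0,0,0,0,0],
    [-1,0,0,0,0,0,0]
  ]
}}

```text
time: 23.35
eef_pos: [0.6552, 0.0298, 0.0593]
eef_rot: [0.001, 0.989, 0.147, 0.001]
force: [-1.1, 1.7, 6.2]
gripper_width: 0.0206
grasp_force: 15.0
```

Call:
{"fn": "jog_arm", "kwargs": {
  "increments": [
    [-1,-0.5,-9,0,0,0,0],
    [-1,-1.1,-9.2,0,0,0,0],
    [-1,-4.7,-17.7,0,0,0,0],
    [-1,-7.7,-16.6,0,0,0,0],
    [-1,-10.5,-15.0,0,0,0,0],
    [-1,-12.9,-13.0,0,0,0,0],
    [-1,-15.0,-10.5,0,0,0,0],
    [-1,-16.6,-7.8,0,0,0,0],
    [-1,-17.7,-4.8,0,0,0,0],
    [-1,-18.2,-1.6,0,0,0,0]
  ]
}}

```text
time: 24.18
eef_pos: [0.5246, 0.0996, 0.0592]
eef_rot: [0.001, 0.989, 0.147, 0.003]
force: [3.1, -3.3, 7.6]
gripper_width: 0.021
grasp_force: 15.0
```

Call:
{"fn": "jog_arm", "kwargs": {
  "increments": [
    [-1,0,0,0,0,0,0],
    [-1,0,0,0,0,0,0],
    [-1,0,0,0,0,0,0]
  ]
}}

```text
time: 24.43
eef_pos: [0.5242, 0.0992, 0.059]
eef_rot: [0.001, 0.989, 0.147, 0.002]
force: [-1.7, -0.7, 6.2]
gripper_width: 0.0208
grasp_force: 15.0
```

Call:
{"fn": "jog_arm", "kwargs": {
  "increments": [
    [-1,-9.1,0.5,0,0,0,0],
    [-1,-9.1,1.1,0,0,0,0],
    [-1,-17.7,4.7,0,0,0,0],
    [-1,-16.6,7.7,0,0,0,0],
    [-1,-15.0,10.5,0,0,0,0],
    [-1,-13.0,12.9,0,0,0,0],
    [-1,-10.5,15.0,0,0,0,0],
    [-1,-7.8,16.6,0,0,0,0],
    [-1,-4.8,17.7,0,0,0,0],
    [-1,-1.2,9.2,0,0,0,0]
  ]
}}

```text
time: 25.27
eef_pos: [0.4531, -0.0241, 0.0591]
eef_rot: [0.001, 0.989, 0.146, 0.004]
force: [5.5, 3.3, 4.3]
gripper_width: 0.0208
grasp_force: 15.0
```

Call:
{"fn": "jog_arm", "kwargs": {
  "increments": [
    [-1,-0.4,5,0,0,0,0],
    [-1,0,4,0,0,0,0],
    [-1,0,0,0,0,0,0],
    [-1,0,0,0,0,0,0],
    [-1,0,0,0,0,0,0]
  ]
}}

```text
time: 25.68
eef_pos: [0.4552, -0.0318, 0.059]
eef_rot: [0.001, 0.989, 0.147, 0.003]
force: [3.5, 0.0, 5.6]
gripper_width: 0.0211
grasp_force: 15.0
```

```bash
python3 - <<'E'
from h import *
d=np.array(r.get_obs()["eef_pos"][:2])-[.555,-.0013];print(np.linalg.norm(d),np.degrees(np.arctan2(d[1],d[0]))%360)
E
python3 go.py .4549 -.0339 .0592 17 1
```

```text
0.10434293350114857 196.99756997553675
turn [ 0.18 -0.33 -0.15] then shift [-0.9  1.9 -0.2] per row [-0.91  1.91 -0.18] 2.1 t 25.68
```

Call:
{"fn": "jog_arm", "kwargs": {
  "increments": [
    [-1,-0.5,1.6,0,0,0,0],
    [-1,0,0,0,0,0,0],
    [-1,0,0,0,0,0,0],
    [-0.6,0,0,0,0,0,0],
    [-0.2,0,0,0,0,0,0],
    [0,0,0,0,0,0,0],
    [0,0,0,-15,0,0,0],
    [0,0,0,-35,0,0,0],
    [0.6,0,0,-35,0,0,0],
    [0.6,0,0,0,0,0,0]
  ]
}}

```text
time: 26.52
eef_pos: [0.4554, -0.0336, 0.1489]
eef_rot: [0.002, 0.989, 0.147, 0.005]
force: [0.2, 0.1, 0.9]
gripper_width: 0.054
grasp_force: 0.0
```

```bash
python3 go.py .42 -.21 .16 17 5
```

```text
turn [ 0.29 -0.5  -0.15] then shift [-85.4 158.4 -11.1] per row [-17.09  31.67  -2.22] 36.1 t 26.52
```

Call:
{"fn": "jog_arm", "kwargs": {
  "increments": [
    [0.6,-17,31.7,-2,0.3,-0.5,-0.1],
    [0.6,-17,31.7,-2,0,0,0],
    [0.6,-17,31.7,-2,0,0,0],
    [0.6,-17,31.7,-2,0,0,0],
    [0.6,-17,31.7,-2,0,0,0],
    [0.6,0,0,0,0,0,0],
    [0.6,0,0,0,0,0,0],
    [0.6,0,0,0,0,0,0]
  ]
}}

```text
time: 27.18
eef_pos: [0.418, -0.2091, 0.1514]
eef_rot: [-0.002, 0.989, 0.147, -0.005]
force: [-0.2, 0.6, 0.8]
gripper_width: 0.0704
grasp_force: 0.0
```

```bash
python3 - <<'E'
from h import *
im=vision.snapshot("top");cv2.imwrite("pics/top7.png",im)
cv2.imwrite("pics/t7.png",cv2.resize(im[120:350,150:400],(652,600),interpolation=cv2.INTER_CUBIC))
v=im.max(2)
print("placed");[print(x) for x in rect("top",v<100,.049,(.553,0,.11)) if x[0]>150]
print("beds");[print(x) for x in rect("top",v<62,.039,(.553,0,.11))]
M=np.array(rect("top",v<62,.039,(.645,.026,.03))[0][2]);d=M-[.554,-.0009];print(np.degrees(np.arctan2(d[1],d[0])))
g=cv2.cvtColor(im,cv2.COLOR_BGR2HSV)
for lo in(140,150,160): print("mat",[x for x in rect("top",cv2.morphologyEx(((v<lo)&(g[...,0]>90)&(g[...,0]<125)).astype(np.uint8),cv2.MORPH_OPEN,np.ones((3,3))),.004,(.43,.3,.06))])
E
```

```text
placed
(499, [333.1, 179.2], [0.584, -0.0893], [0.5849, -0.0891], 100, 38, 18.3)
(411, [283.4, 181.2], [0.6407, 0.0296], [0.6409, 0.0297], 80, 38, -72.6)
(158, [290.3, 229.8], [0.5148, 0.0735], [0.5241, 0.0884], 98, 69, 16.6)
(271, [283.1, 229.4], [0.5243, 0.0895], [0.5231, 0.0903], 60, 35, 18.6)
beds
(362, [283.5, 181.0], [0.6443, 0.0281], [0.6444, 0.0278], 79, 35, -72.6)
(54, [337.9, 229.4], [0.4603, -0.0367], [0.4597, -0.0368], 24, 16, -28.5)
17.80451053751798
mat [(3916, [211.1, 308.8], [0.4362, 0.3428], [0.4314, 0.3165], 230, 148, 86.0)]
mat [(6112, [227.3, 303.5], [0.4287, 0.3008], [0.43, 0.2983], 268, 148, 86.0)]
mat [(6137, [227.4, 303.5], [0.4286, 0.3004], [0.43, 0.2983], 268, 148, 86.0)]
```

View pics/t7.png

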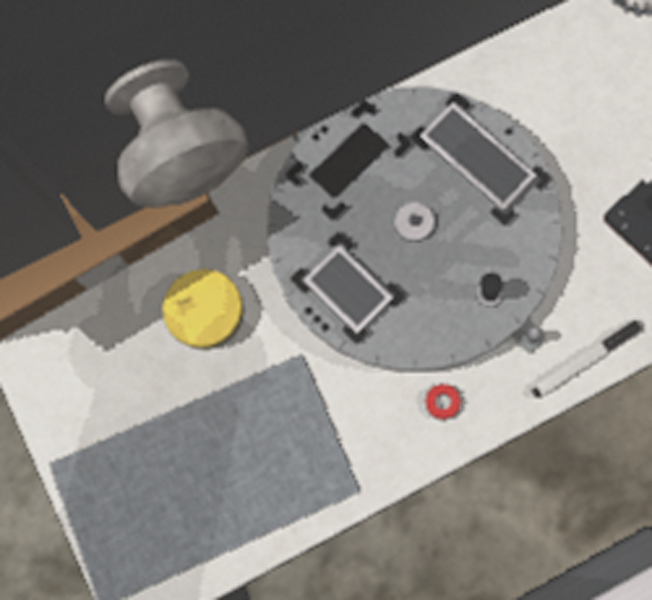

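After the turn the knob is at about 197.8 deg against 197.6 for the pin, and both plates are still seated. The mat is centred at (0.4295,0.2985), yaw -4. Now unload the short plate.

```bash
python3 go.py .5243 .0895 .09 18.2 9; python3 -c "
from h import *
print('carton flap',ray('top',192,212,.166),ray('top',230,197,.12))"
```

```text
turn [-0.31  0.49 -1.21] then shift [ 193.9 -250.1   61.6] per row [ 21.55 -27.79   6.84] 35.8 t 27.23
carton flap [0.63486787 0.26628105 0.166     ] [0.64247754 0.17189635 0.12      ]
```

Call:
{"fn": "jog_arm", "kwargs": {
  "increments": [
    [0.6,0,0,0,-0.3,0.5,-1.2],
    [0.6,21.6,-27.8,0,0,0,0],
    [0.6,21.6,-27.8,0,0,0,0],
    [0.6,21.6,-27.8,0,0,0,0],
    [0.6,21.6,-27.8,0,0,0,0],
    [0.6,21.6,-27.8,0,0,0,0],
    [0.6,21.6,-27.8,0,0,0,0],
    [0.6,21.6,-27.8,5,0,0,0],
    [0.6,21.6,-27.8,10,0,0,0],
    [0.6,21.6,-27.8,25,0,0,0]
  ]
}}

```text
time: 28.07
eef_pos: [0.5263, 0.0911, 0.1161]
eef_rot: [0.0, 0.987, 0.16, 0.004]
force: [1.2, -0.0, -0.2]
gripper_width: 0.07
grasp_force: 0.0
```

Call:
{"fn": "jog_arm", "kwargs": {
  "increments": [
    [0.6,0,0,20,0,0,0],
    [0.6,0,0,0,0,0,0],
    [0.6,0,0,0,0,0,0],
    [0.6,0,0,0,0,0,0]
  ]
}}

```text
time: 28.4
eef_pos: [0.5248, 0.0875, 0.0942]
eef_rot: [0.001, 0.987, 0.158, 0.001]
force: [-0.0, -0.4, -0.0]
gripper_width: 0.0703
grasp_force: 0.0
```

```bash
python3 go.py .5243 .0895 .041 18.2 1
```

```text
turn [ 0.08 -0.11 -0.  ] then shift [ 0.2 -2.1 53.2] per row [ 0.19 -2.06 53.15] 53.2 t 28.4
```

Call:
{"fn": "jog_arm", "kwargs": {
  "increments": [
    [0.6,0.2,-2,18,0,0,0],
    [0.6,0,0,18,0,0,0],
    [0.6,0,0,13,0,0,0],
    [0.6,0,0,4,0,0,0],
    [0.6,0,0,0,0,0,0],
    [0.2,0,0,0,0,0,0],
    [0,0,0,0,0,0,0],
    [-0.2,0,0,0,0,0,0],
    [-0.2,0,0,0,0,0,0],
    [-0.2,0,0,0,0,0,0]
  ],
  "squeeze": 25
}}

```text
time: 29.23
eef_pos: [0.5249, 0.0894, 0.041]
eef_rot: [0.0, 0.987, 0.158, 0.001]
force: [0.0, -0.2, 4.3]
gripper_width: 0.0492
grasp_force: 25.0
```

Call:
{"fn": "jog_arm", "kwargs": {
  "increments": [
    [-0.2,0,0,0,0,0,0],
    [-0.2,0,0,0,0,0,0]
  ]
}}

```text
time: 29.4
eef_pos: [0.5249, 0.0894, 0.041]
eef_rot: [0.0, 0.987, 0.158, 0.001]
force: [0.2, -1.2, 5.7]
gripper_width: 0.0497
grasp_force: 25.0
```

Call:
{"fn": "jog_arm", "kwargs": {
  "increments": [
    [-0.2,0,0,-6,0,0,0],
    [-0.2,0,0,-12,0,0,0],
    [-0.2,0,0,-30,0,0,0],
    [-0.2,0,0,-30,0,0,0],
    [-0.2,0,0,0,0,0,5.6],
    [-0.2,0,0,0,0,0,5.6],
    [-0.2,0,0,0,0,0,5.5],
    [-0.2,0,0,0,0,0,5.5],
    [-0.2,0,0,0,0,0,0],
    [-0.2,0,0,0,0,0,0]
  ]
}}

```text
time: 30.23
eef_pos: [0.5241, 0.0894, 0.1182]
eef_rot: [0.0, 0.999, -0.034, 0.0]
force: [0.2, -0.2, -1.4]
gripper_width: 0.0496
grasp_force: 25.0
```

```bash
python3 go.py .433 .3465 .05 -4 8
```

```text
turn [ 0.04 -0.04  0.11] then shift [-108.8 -250.2   68.2] per row [-13.6  -31.27   8.53] 35.1 t 30.23
```

Call:
{"fn": "jog_arm", "kwargs": {
  "increments": [
    [-0.2,-13.6,-31.3,0,0,0,0.1],
    [-0.2,-13.6,-31.3,0,0,0,0],
    [-0.2,-13.6,-31.3,0,0,0,0],
    [-0.2,-13.6,-31.3,0,0,0,0],
    [-0.2,-13.6,-31.3,0,0,0,0],
    [-0.2,-13.6,-31.3,0,0,0,0],
    [-0.2,-13.6,-31.3,10,0,0,0],
    [-0.2,-13.6,-31.3,20,0,0,0],
    [-0.2,0,0,35,0,0,0],
    [-0.2,0,0,3,0,0,0]
  ]
}}

```text
time: 31.07
eef_pos: [0.43, 0.3466, 0.0433]
eef_rot: [0.003, 0.999, -0.033, -0.003]
force: [-1.0, -1.1, -2.1]
gripper_width: 0.0499
grasp_force: 25.0
```

Call:
{"fn": "jog_arm", "kwargs": {
  "increments": [
    [-0.2,0,0,0,0,0,0],
    [-0.2,0,0,0,0,0,0]
  ]
}}

```text
time: 31.23
eef_pos: [0.4343, 0.3463, 0.0505]
eef_rot: [0.0, 0.999, -0.036, 0.001]
force: [-0.3, -0.2, 0.5]
gripper_width: 0.0496
grasp_force: 25.0
```

```bash
python3 go.py .433 .3465 .0065 -4 1
```

```text
turn [ 0.05 -0.06 -0.13] then shift [-1.3 -0.1 44. ] per row [-1.3  -0.08 44.05] 44.1 t 31.23
```

Call:
{"fn": "jog_arm", "kwargs": {
  "increments": [
    [-0.2,-1.3,0,18,0,0,0],
    [-0.2,0,0,14,0,0,0],
    [-0.2,0,0,6,0,0,0],
    [-0.2,0,0,3,0,0,0],
    [-0.2,0,0,1.5,0,0,0],
    [-0.2,0,0,1,0,0,0],
    [-0.2,0,0,0,0,0,0],
    [-0.2,0,0,0,0,0,0]
  ]
}}

```text
time: 31.9
eef_pos: [0.4331, 0.3472, 0.007]
eef_rot: [-0.0, 0.999, -0.036, 0.001]
force: [-0.2, -0.2, -0.7]
gripper_width: 0.0495
grasp_force: 25.0
```

Call:
{"fn": "jog_arm", "kwargs": {
  "increments": [
    [-0.2,0,0,1,0,0,0],
    [-0.2,0,0,0,0,0,0],
    [0.2,0,0,0,0,0,0],
    [0.4,0,0,0,0,0,0],
    [0.5,0,0,0,0,0,0],
    [0.5,0,0,-10,0,0,0],
    [0.5,0,0,-30,0,0,0],
    [0.6,0,0,-40,0,0,0],
    [0.6,0,0,-40,0,0,0],
    [0.6,0,0,-20,0,0,0]
  ]
}}

```text
time: 32.73
eef_pos: [0.4336, 0.3479, 0.1516]
eef_rot: [-0.002, 0.999, -0.036, 0.003]
force: [-0.5, -0.0, 1.0]
gripper_width: 0.0705
grasp_force: 0.0
```

```bash
python3 - <<'E'
from h import *
im=vision.snapshot("top");cv2.imwrite("pics/top8.png",im);v=im.max(2)
print("placed");[print(x) for x in rect("top",v<100,.049,(.553,0,.11)) if x[0]>150]
E
python3 go.py .584 -.0893 .12 18.2 13
```

```text
placed
(413, [283.2, 181.4], [0.6406, 0.0304], [0.6409, 0.0301], 80, 37, -71.0)
(322, [283.3, 230.3], [0.5221, 0.0901], [0.5215, 0.0897], 60, 37, 17.1)
turn [ -0.29  -0.67 -22.35] then shift [  5.1 462.7  34.9] per row [ 0.39 35.59  2.68] 35.7 t 32.78
```

Call:
{"fn": "jog_arm", "kwargs": {
  "increments": [
    [0.6,0,0,0,-0.3,-0.6,-5.6],
    [0.6,0,0,0,0,0,-5.6],
    [0.6,0,0,0,0,0,-5.6],
    [0.6,0,0,0,0,0,-5.5],
    [0.6,-10,38,0,0,0,0],
    [0.6,-10,38,0,0,0,0],
    [0.6,-10,38,0,0,0,0],
    [0.6,-10,38,0,0,0,0],
    [0.6,-10,38,0,0,0,0],
    [0.6,-10,38,0,0,0,0]
  ]
}}

```text
time: 33.62
eef_pos: [0.4461, 0.1101, 0.1467]
eef_rot: [0.002, 0.987, 0.158, -0.005]
force: [1.4, -0.4, 0.2]
gripper_width: 0.0701
grasp_force: 0.0
```

Call:
{"fn": "jog_arm", "kwargs": {
  "increments": [
    [0.6,-10,38,0,0,0,0],
    [0.6,-10,38,0,0,0,0],
    [0.6,-10,38,0,0,0,0],
    [0.6,-10,38,0,0,0,0],
    [0.6,-10,38,0,0,0,0],
    [0.6,-10,38,0,0,0,0],
    [0.6,-10,38,0,0,0,0],
    [0.6,-10,38,0,0,0,0],
    [0.6,0,0,0,0,0,0],
    [0.6,0,0,0,0,0,0]
  ]
}}

```text
time: 34.45
eef_pos: [0.4646, -0.2036, 0.1477]
eef_rot: [0.002, 0.988, 0.156, -0.006]
force: [0.8, 0.2, 0.0]
gripper_width: 0.0703
grasp_force: 0.0
```

```bash
python3 - <<'E'
from h import *
im=vision.snapshot("top");cv2.imwrite("pics/top9.png",im);v=im.max(2)
print(r.get_obs()["eef_pos"])
print("placed");[print(x) for x in rect("top",v<100,.049,(.553,0,.11)) if x[0]>150]
print("beds");[print(x) for x in rect("top",v<62,.039,(.553,0,.11)) if x[0]>150]
print("mat");[print(x) for x in rect("top",v<115,.014,(.433,.3465,.06))]
E
python3 go.py .584 -.0893 .10 18.2 6
```

```text
[ 0.46483847 -0.20228971  0.14777683]
placed
(483, [332.1, 178.2], [0.5878, -0.0882], [0.5864, -0.0891], 101, 38, 20.1)
(419, [283.1, 181.4], [0.6405, 0.0304], [0.6398, 0.0299], 80, 39, -70.7)
(321, [283.2, 230.3], [0.5222, 0.0901], [0.5217, 0.0898], 60, 37, 17.1)
beds
(369, [283.3, 181.3], [0.6439, 0.0291], [0.6434, 0.0286], 78, 35, -71.0)
(257, [283.3, 230.1], [0.5249, 0.0892], [0.5239, 0.0888], 56, 33, 18.6)
mat
(73, [220.2, 308.3], [0.4248, 0.3206], [0.4262, 0.3207], 76, 12, -11.2)
(391, [209.1, 311.2], [0.4313, 0.3483], [0.4315, 0.3483], 64, 38, -4.3)
turn [ 0.08  0.64 -0.15] then shift [148.5 -70.1  47.8] per row [ 24.75 -11.69   7.96] 28.5 t 34.5
```

Call:
{"fn": "jog_arm", "kwargs": {
  "increments": [
    [0.6,24.8,-11.7,0,0,0.6,-0.5],
    [0.6,24.8,-11.7,0,0,0,-0.5],
    [0.6,24.8,-11.7,0,0,0,0],
    [0.6,24.8,-11.7,10,0,0,0],
    [0.6,24.8,-11.7,10,0,0,0],
    [0.6,24.8,-11.7,20,0,0,0],
    [0.6,0,0,15,0,0,0],
    [0.6,0,0,0,0,0,0],
    [0.6,0,0,0,0,0,0],
    [0.6,0,0,0,0,0,0]
  ]
}}

```text
time: 35.33
eef_pos: [0.5832, -0.087, 0.0937]
eef_rot: [0.001, 0.986, 0.167, 0.001]
force: [-0.9, -1.3, 0.4]
gripper_width: 0.0702
grasp_force: 0.0
```

```bash
python3 go.py .5855 -.0890 .041 19.0 1
```

```text
turn [ 0.17 -0.03  0.2 ] then shift [ 1.5  2.6 52.7] per row [ 1.53  2.6  52.75] 52.8 t 35.33
```

Call:
{"fn": "jog_arm", "kwargs": {
  "increments": [
    [0.6,1.5,2.6,18,0.1,0,0.2],
    [0.6,0,0,18,0,0,0],
    [0.6,0,0,13,0,0,0],
    [0.6,0,0,3.7,0,0,0],
    [0.6,0,0,0,0,0,0],
    [0.2,0,0,0,0,0,0],
    [0,0,0,0,0,0,0],
    [-0.2,0,0,0,0,0,0],
    [-0.2,0,0,0,0,0,0],
    [-0.2,0,0,0,0,0,0]
  ],
  "squeeze": 25
}}

```text
time: 36.17
eef_pos: [0.5861, -0.0897, 0.041]
eef_rot: [0.001, 0.986, 0.165, 0.001]
force: [-0.3, -0.3, 4.5]
gripper_width: 0.0494
grasp_force: 25.0
```

Call:
{"fn": "jog_arm", "kwargs": {
  "increments": [
    [-0.2,0,0,0,0,0,0],
    [-0.2,0,0,0,0,0,0]
  ]
}}

```text
time: 36.33
eef_pos: [0.5861, -0.0897, 0.0409]
eef_rot: [0.001, 0.986, 0.165, 0.001]
force: [-1.2, -0.3, 4.9]
gripper_width: 0.0497
grasp_force: 25.0
```

Call:
{"fn": "jog_arm", "kwargs": {
  "increments": [
    [-0.2,0,0,-6,0,0,0],
    [-0.2,0,0,-12,0,0,0],
    [-0.2,0,0,-35,0,0,0],
    [-0.2,0,0,-40,0,0,0],
    [-0.2,0,0,-15,0,0,5.8],
    [-0.2,0,0,0,0,0,5.8],
    [-0.2,0,0,0,0,0,5.7],
    [-0.2,0,0,0,0,0,5.7],
    [-0.2,0,0,0,0,0,0],
    [-0.2,0,0,0,0,0,0]
  ]
}}

```text
time: 37.17
eef_pos: [0.5854, -0.0895, 0.1479]
eef_rot: [0.0, 0.999, -0.034, -0.0]
force: [0.9, 0.0, -1.3]
gripper_width: 0.0499
grasp_force: 25.0
```

```bash
python3 go.py .426 .2500 .12 -4 10
```

```text
turn [0.04 0.03 0.12] then shift [-182.7 -327.5   27.9] per row [-18.27 -32.75   2.79] 37.6 t 37.17
```

Call:
{"fn": "jog_arm", "kwargs": {
  "increments": [
    [-0.2,-18.3,-32.8,0,0,0,0.1],
    [-0.2,-18.3,-32.8,0,0,0,0],
    [-0.2,-18.3,-32.8,0,0,0,0],
    [-0.2,-18.3,-32.8,0,0,0,0],
    [-0.2,-18.3,-32.8,0,0,0,0],
    [-0.2,-18.3,-32.8,0,0,0,0],
    [-0.2,-18.3,-32.8,0,0,0,0],
    [-0.2,-18.3,-32.8,0,0,0,0],
    [-0.2,-18.3,-32.8,0,0,0,0],
    [-0.2,-18.3,-32.8,0,0,0,0]
  ]
}}

```text
time: 38.0
eef_pos: [0.4255, 0.2523, 0.1478]
eef_rot: [0.0, 0.999, -0.035, 0.0]
force: [0.2, 0.2, -1.2]
gripper_width: 0.0496
grasp_force: 25.0
```

Call:
{"fn": "jog_arm", "kwargs": {
  "increments": [
    [-0.2,0,0,30,0,0,0],
    [-0.2,0,0,35,0,0,0],
    [-0.2,0,0,30,0,0,0],
    [-0.2,0,0,0,0,0,0],
    [-0.2,0,0,0,0,0,0],
    [-0.2,0,0,0,0,0,0]
  ]
}}

```text
time: 38.5
eef_pos: [0.4275, 0.251, 0.0545]
eef_rot: [-0.0, 0.999, -0.036, 0.001]
force: [0.1, 0.3, -0.1]
gripper_width: 0.0497
grasp_force: 25.0
```

```bash
python3 go.py .426 .2505 .006 -4 1
```

```text
turn [-0.02 -0.09 -0.09] then shift [-1.4  0.6 48.5] per row [-1.41  0.64 48.53] 48.6 t 38.5
```

Call:
{"fn": "jog_arm", "kwargs": {
  "increments": [
    [-0.2,-1.4,0.5,18,0,0,0],
    [-0.2,0,0,18,0,0,0],
    [-0.2,0,0,6,0,0,0],
    [-0.2,0,0,4,0,0,0],
    [-0.2,0,0,2,0,0,0],
    [-0.2,0,0,1,0,0,0],
    [-0.2,0,0,0,0,0,0],
    [-0.2,0,0,0,0,0,0]
  ]
}}

```text
time: 39.17
eef_pos: [0.4261, 0.2506, 0.0059]
eef_rot: [-0.0, 0.999, -0.036, 0.001]
force: [-3.0, -3.0, 6.3]
gripper_width: 0.0498
grasp_force: 25.0
```

Call:
{"fn": "jog_arm", "kwargs": {
  "increments": [
    [0.2,0,0,0,0,0,0],
    [0.4,0,0,0,0,0,0],
    [0.5,0,0,0,0,0,0],
    [0.5,0,0,0,0,0,0],
    [0.5,0,0,-10,0,0,0],
    [0.5,0,0,-30,0,0,0],
    [0.6,0,0,-40,0,0,0],
    [0.6,0,0,-40,0,0,0],
    [0.6,0,0,-30,0,0,0],
    [0.6,0,0,0,0,0,0]
  ]
}}

```text
time: 40.0
eef_pos: [0.4277, 0.2516, 0.1622]
eef_rot: [-0.002, 0.999, -0.036, 0.005]
force: [1.3, 1.4, 1.4]
gripper_width: 0.0699
grasp_force: 0.0
```

```bash
python3 go.py .42 -.25 .16 -4 13
```

```text
turn [-0.3  -0.59 -0.15] then shift [ 27.3 500.9   2.2] per row [ 2.1  38.53  0.17] 38.6 t 40.0
```

Call:
{"fn": "jog_arm", "kwargs": {
  "increments": [
    [0.6,2,38.5,0,-0.3,-0.6,0],
    [0.6,2,38.5,0,0,0,0],
    [0.6,2,38.5,0,0,0,0],
    [0.6,2,38.5,0,0,0,0],
    [0.6,2,38.5,0,0,0,0],
    [0.6,2,38.5,0,0,0,0],
    [0.6,2,38.5,0,0,0,0],
    [0.6,2,38.5,0,0,0,0],
    [0.6,2,38.5,0,0,0,0],
    [0.6,2,38.5,0,0,0,0]
  ]
}}

```text
time: 40.83
eef_pos: [0.4165, -0.1369, 0.1554]
eef_rot: [0.003, 0.999, -0.036, -0.006]
force: [0.4, 0.8, -0.2]
gripper_width: 0.0705
grasp_force: 0.0
```

Call:
{"fn": "jog_arm", "kwargs": {
  "increments": [
    [0.6,2,38.5,0,0,0,0],
    [0.6,2,38.5,0,0,0,0],
    [0.6,0,20,0,0,0,0],
    [0.6,0,0,0,0,0,0],
    [0.6,0,0,0,0,0,0]
  ]
}}

```text
time: 41.25
eef_pos: [0.4137, -0.2325, 0.1555]
eef_rot: [0.002, 0.999, -0.037, -0.006]
force: [-0.7, 0.2, -0.8]
gripper_width: 0.0702
grasp_force: 0.0
```

```bash
python3 - <<'E'
from h import *
im=vision.snapshot("top");cv2.imwrite("pics/topA.png",im);v=im.max(2)
cv2.imwrite("pics/tA.png",cv2.resize(im[120:360,150:400],(625,600),interpolation=cv2.INTER_CUBIC))
b=[x for x in rect("top",v<62,.039,(.553,0,.11)) if x[0]>150];[print(x) for x in b]
L,S,M=[np.array(min(b,key=lambda x:np.hypot(x[2][0]-p[0],x[2][1]-p[1]))[2]) for p in((.583,-.091),(.525,.09),(.644,.029))]
an=lambda d:np.degrees(np.arctan2(d[1],d[0]))
print("knob angle from L-S",an(S-L)+90-0,"from M",an(M-(L+S)/2)+180)
print("mat");[print(x) for x in rect("top",v<115,.014,(.43,.30,.1))]
E
```

```text
(435, [333.6, 180.3], [0.5834, -0.0908], [0.5837, -0.0908], 97, 34, 18.0)
(367, [283.2, 181.3], [0.644, 0.0292], [0.6443, 0.0289], 78, 33, -71.0)
(270, [283.4, 230.3], [0.5243, 0.0891], [0.5239, 0.0891], 56, 33, 18.1)
knob angle from L-S 198.18617111656283 from M 198.434948822922
mat
(72, [256.1, 294.6], [0.4129, 0.2253], [0.4187, 0.2242], 113, 19, -12.4)
(595, [244.5, 295.1], [0.4258, 0.252], [0.4261, 0.2516], 104, 37, -3.7)
(77, [220.2, 308.2], [0.4251, 0.3204], [0.4261, 0.3201], 76, 14, -11.2)
(392, [209.1, 311.2], [0.4312, 0.3483], [0.4315, 0.3483], 64, 38, -4.3)
```

View pics/tA.png

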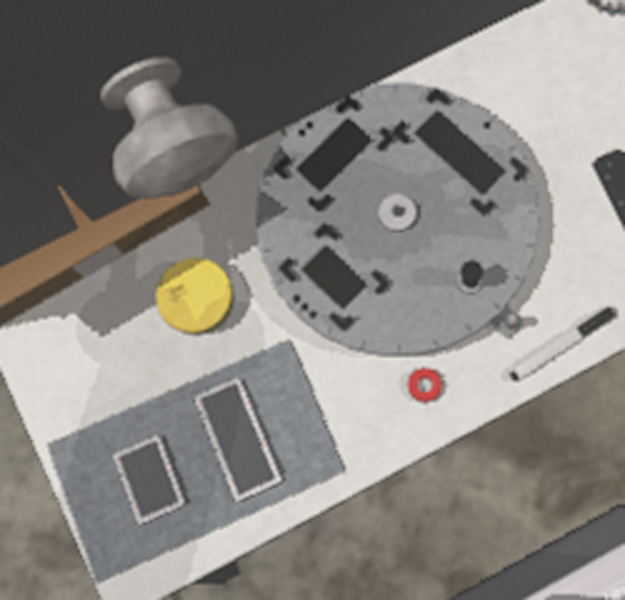

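The picture shows both plates flat, face up and side by side on the mat, with all pockets empty. The knob is at 198.2–198.4 deg against about 197.6 for the pin, less than 1 deg off, so I'm handing the job in.

```bash
python3 -c "
from plant import r
print(r.job_done())"
```

```text
the job is handed in; nothing more can be done
None
```

The job is handed in, with no verdict shown: the long and short plates (the mid one was absent) were loaded, turned one full turn anticlockwise and laid face up side by side on the mat, and the knob stands within about 1° of the pointer.

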